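# Crank the screw lift up to its ledge

## Robot

A 6-joint arm with a two-finger parallel gripper is mounted at the origin on a cart in front of the work surface, level with it; the furniture and walls round the work are solid. World frame = base frame: x ahead of the robot, y to its left, z up, the work surface at z = 0. Lengths are in mm, angles in degrees, forces in N, time in s.
With the tool pointing down it reaches from about 275 to 750 mm from the base axis. Payload 10.2 kg.
Tool frame: the origin (TCP) lies at the very end of the fingers, on their centre line; the grasp point (between the pads) lies 19 mm behind it; z points along the fingers, y is the line along which they close (so a half turn about z gives the same grasp; the last joint's range is limited). The gripper opens to 85 mm and grips with 20 to 120 N. Pads are 22 mm wide; open, the fingers measure 114 mm over their backs; the gripper's body (76 mm by 85 mm) begins 54 mm behind the grasp point. The pads swing forward as they close: fully open they stand 13 mm farther back than shut.
Start: joints at [51.887, 17.928, 85.812, -0, 76.261, -12.8], TCP at [224.486, 474.592, 231.294] pointing down, gripper open.
Joint ranges: [-168.41, 168.41], [-55.51, 124.54], [10.69, 146.95], [-70.63, 250.63], [1, 178], [-165.06, 165.06]. Speed limits (degrees/s): [136.94, 136.94, 172.46, 180, 180, 180].

## Interface

Orientations are given as [roll, pitch, yaw] about the fixed x, y, z axes, in that order (R = Rz(yaw) Ry(pitch) Rx(roll)).
In Python, from rig import robot gives the robot as it stands.
- The arm moves only by the tool servo_tool, never from a script. Its argument "increments" is a list that holds one entry, the list of rows, each a list of 4 numbers: the shift along the tool's x, y, z in units of 40 mm (1.0 is 40 mm), then the turn about the tool's z in units of 6 degrees (1.0 is 6 degrees). A call has exactly 10 rows; each row is the pose to reach, as a shift and turn from the pose commanded when the call began, along the tool's axes at that moment; what a row does not reach only later rows make up. A row lasts 1/10 s, in which the tool goes at most 50 mm and 8.59 degrees, less where a joint would pass 70% of its speed; a pose out of reach is approached as far as the arm can. A call with a gripper value outside its range is refused whole. "grip" is the opening, from 0 (shut) to 1 (fully open), set as the call begins (left out, the last holds). The fingers move at their own pace and stop on an object; the grip force is fixed at half the most. Time passes only in rows, so rows that repeat a pose let the fingers close, or fill a call up. It gives the time, the measured TCP pose, the force, the opening and the grip force at its end, in the units of the state.
- robot.observe(): the state, without advancing time (a new reading comes with each control period).
- robot.read_camera(name): name is "side" or "top" or "wrist"; returns the picture (384x512x3 uint8, blue, green, red); there is no depth.
- robot.camera_params(name): a dict with "camera_matrix" (3x3 intrinsics, pixels), "dist" ([k1, k2, p1, p2, k3] as OpenCV has them; the pictures are not rectified), "R" (3x3) and "t" (3): a world point X has camera coordinates R X + t. Camera axes: x right, y down, z forward; pixel columns grow to the right and rows downward; lengths in mm; the calibration is good to about 2 mm. A picture is of the moment at which its call begins: read the wrist's pose just before it. camera_params takes no time and is no camera call; for the wrist camera it gives the pose at the moment of the call.
- robot.job_done(): hands the job in; it is judged then, once.
The state is a dict: "time": time; "q": joint angles; "joint_velocities": joint speeds; "joint_torque": joint torques, N m; "eef_pos": TCP position; "eef_rot": TCP orientation; "ft_force": force on the tool from outside, world axes, zero at the start; "wrist_torque": the same for the moment, N m; "finger_gap": finger opening in mm; "grip_force": force on a finger pad.
Only numpy, scipy, OpenCV 4.12 (cv2) and the standard library are available. Lean on these libraries where they do the work, as an engineer would, in place of code of your own. Each camera call takes 0.05 s, during which the arm holds its last target. There are 200 camera calls.

## Task

Fit the loose hand crank all the way onto the square shaft end on the sloping face of the screw lift, then wind it clockwise (as seen facing the shaft end) until the top of the small lift table is flush with the top of the fixed ledge behind it. Leave the crank seated on the shaft, let go of it, and do not disturb the tape roll, the oak block or the little turned box.

Things in the scene. Friction and masses are not known exactly. Their poses are not given: they have to be found in the camera images.
- screw_lift: Lift fixed on the bench: green gearbox (115 x 120 mm, 139 mm high) with a sloping steel face from which a square shaft stands out; a square steel table left of it, a fixed ledge behind the table. Base plate 180 x 270 x 12 mm. Origin on the bench, 110 mm under the middle of the face; x away from the robot, y left. The face's normal (the shaft axis) leans 35 degrees from vertical towards -x.
- shaft_seat (a point): Point on the axis where the shaft leaves its round collar (46 mm wide, 10 mm proud of the sloping face); the crank's hub is home when it sits on this collar. z points out along the shaft, 35 degrees from vertical; x and y are square to the flats and turn with it. The shaft end is 16 x 16 mm and stands 27 mm out of the collar, its last 4 mm narrowed to 11 x 11 mm.
- crank_shaft (a joint): Turning angle of the shaft, rad; grows as it is wound clockwise seen from outside facing the shaft end (a negative turn about the z of shaft_seat). It has a friction of 0.15 N m and stays where it is left. One full turn raises the table 20 mm. Range 0 to 18.85.
- lift_table (a joint): Height of the lift table above its lowest place, m. It is flush with the ledge at 0.050 and can go on to 0.060. Moves only with the shaft (0.020 m a turn).
- table_top (a point): Middle of the top of the lift table, a steel plate 120 x 120 x 12 mm on a round column, 135 mm to the left (+y) of the shaft.
- ledge_top (a point): Middle of the top of the fixed steel ledge, 40 x 120 mm, 100 mm above the bench, just behind (+x) the table.
- crank: Loose hand crank, 0.3 kg, standing on its hub. Origin: middle of the hub's underside; z up, x along the arm to the handle. Steel hub 36 x 36 x 30 mm with a square socket 19 x 19 mm, open below, 30 mm deep, sides along x and y: it fits the shaft in four ways with about 10 degrees of play each way. The arm on the hub, 20 mm wide, z 30 to 40 mm, reaches from x = -14 to 74 mm.
- crank_boss (a point): Middle of the crank's grip boss, a 24 x 24 mm square steel block over the hub, sides along the crank's x and y, from z = 40 to 70 mm of the crank; this point is at z = 60 mm. Same axes as the crank.
- handle_grip (a point): Point on the axis of the crank's round wooden handle, at x = 60 mm, z = 95 mm of the crank. The handle is 22 mm thick, stands from z = 48 to 108 mm (parallel to the crank's z) and spins freely about its own axis, so it can be held while it is carried round the shaft. Same axes as the crank.
- masking_tape: Roll of masking tape lying flat, 104 mm across, 25 mm high; origin under its middle. Leave it alone.
- oak_block: Oak block, 63 x 108 x 40 mm; origin under its middle. Leave it alone.
- turned_box: Small turned wooden box with a knob, 57 mm diameter, 64 mm high; origin under its middle. Leave it alone.
There are look-alikes about, which are no part of the job. Leave any green look-alike of the crank alone.

How it is judged:
By the outcome, as a careful person would: the job done as asked, in the order asked, and still so for the second after the job is handed in, with the robot touching nothing.
It also fails if it takes over 72 s, if anything falls off the work surface, if the arm or the gripper's body presses on something with over 40 N, if the wrist force passes 120 N, or if a joint passes its speed limit or range.

## Working session

There is one attempt and no reset: what is moved stays moved. The work goes in short steps, Python scripts to look and compute and a tool call to move; the robot and the scene stay as the last step left them, time stands still between calls to the robot, and variables do not carry over. Pictures are saved under pics/ and viewed, at most 10 in all, crops included, and the job is handed in when it is done.

Besides the shell and the picture viewer there is one more tool, called after "Request:" as name(argument=value, ...), one argument or row to a line, values as JSON. servo_tool: Moves the arm, as the interface text tells. Its arguments: {"type":"object","properties":{"increments":{"type":"array"},"grip":{"type":"number"}},"required":["increments"]}

```bash
ls; mkdir -p pics; python3 - <<'E'
from rig import robot
import cv2
print(robot.observe())
for n in("side","top","wrist"):
    im=robot.read_camera(n); cv2.imwrite(f"pics/{n}0.png",im); p=robot.camera_params(n); print(n,p)
a=[cv2.imread(f"pics/{n}0.png") for n in("side","top")]
E
```

```text
pics
{'time': 0.0, 'q': array([ 5.18870029e+01,  1.79595044e+01,  8.58563224e+01, -2.31603826e-03,
        7.62603113e+01, -1.27987118e+01]), 'joint_velocities': array([-0.11855128,  0.0001995 , -0.06441821,  0.09518909, -0.07738568,
       -0.07367534]), 'joint_torque': array([ 6.98615258e-04, -4.12264359e+01, -2.59742206e+01, -1.38376217e-04,
        4.11715242e-03, -3.02873093e-05]), 'eef_pos': array([224.31965498, 474.36284784, 230.71934157]), 'eef_rot': array([-1.79925255e+02, -1.46734790e-02,  1.54686257e+02]), 'ft_force': array([-0.54515593, -0.05834119, -0.7544507 ]), 'wrist_torque': array([-0.00081594,  0.01037348,  0.06316582]), 'grip_force': 0.0, 'finger_gap': 85.61692070064252}
side {'camera_matrix': array([[409.45196869,   0.        , 252.8056046 ],
       [  0.        , 409.45196869, 189.56027005],
       [  0.        ,   0.        ,   1.        ]]), 'dist': array([-0.11075749,  0.        ,  0.        ,  0.        ,  0.        ]), 'R': array([[ 0.96777479,  0.2517982 ,  0.00310127],
       [ 0.21890748, -0.83514604, -0.50458954],
       [-0.12446472,  0.48900792, -0.863
[... 303 characters left out ...]
        ,  0.        ]), 'R': array([[ 0.00389118, -0.99982967,  0.01804156],
       [-0.99700818, -0.00527173, -0.0771162 ],
       [ 0.07719817, -0.01768751, -0.99685886]]), 't': array([-104.92150046,  511.86153532, 1112.43046588])}
wrist {'camera_matrix': array([[272.68646455,   0.        , 258.64760245],
       [  0.        , 272.68646455, 196.62068096],
       [  0.        ,   0.        ,   1.        ]]), 'dist': array([-0.0044394,  0.       ,  0.       ,  0.       ,  0.       ]), 'R': array([[ 0.42707802,  0.9042122 , -0.00216087],
       [ 0.86810263, -0.40935176,  0.28076495],
       [ 0.25298654, -0.1217844 , -0.95977413]]), 't': array([-524.32211741,  -36.16047242,  379.28768819])}
```

View pics/top0.png

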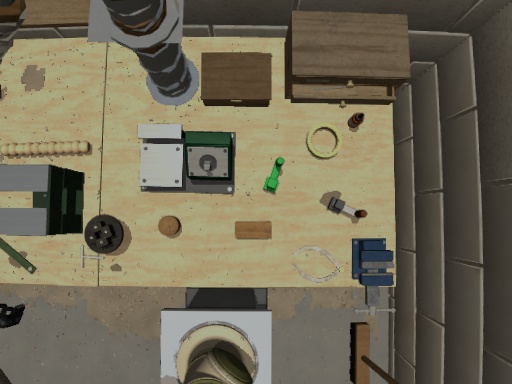

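View pics/side0.png

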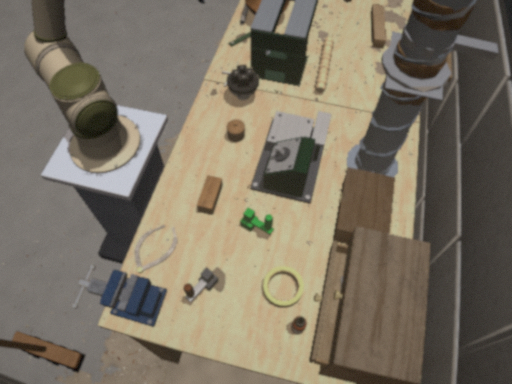

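```bash
cat > h.py <<'E'
import numpy as np, cv2
from rig import robot
P={n:robot.camera_params(n) for n in("side","top")}
def ray(n,uv,p=None):
    p=p or P[n]
    x=cv2.undistortPoints(np.array([[uv]],float),p["camera_matrix"],p["dist"])[0,0]
    return -p["R"].T@p["t"], p["R"].T@np.r_[x,1]
def plane(n,uv,z,p=None):
    c,d=ray(n,uv,p); return c+d*(z-c[2])/d[2]
def tri(a,b):
    (c1,d1),(c2,d2)=ray("side",a),ray("top",b)
    s=np.linalg.lstsq(np.c_[d1,-d2],c2-c1,rcond=None)[0]
    p,q=c1+s[0]*d1,c2+s[1]*d2
    return (p+q)/2,np.linalg.norm(p-q)
def proj(n,X,p=None):
    p=p or P[n]
    return cv2.projectPoints(np.atleast_2d(np.array(X,float)),cv2.Rodrigues(p["R"])[0],p["t"],p["camera_matrix"],p["dist"])[0][:,0]
def crop(im,x,y,w,h,s):
    return cv2.resize(im[y:y+h,x:x+w],None,fx=s,fy=s,interpolation=cv2.INTER_CUBIC)
E
python3 - <<'E'
from h import *
t=cv2.imread("pics/top0.png");s=cv2.imread("pics/side0.png")
A=np.hstack([crop(t,130,118,112,82,3.5),crop(t,322,188,56,41,7)])
B=np.hstack([crop(s,248,108,84,96,3.1),crop(s,176,262,50,44,6.5)][0:1]+[cv2.copyMakeBorder(crop(s,176,262,56,44,6.5),0,0,0,0,0)]) if 0 else None
a=crop(s,246,108,100,75,4); b=crop(s,176,262,50,37.5.__int__(),8)
a=cv2.resize(a,(400,300)); b=cv2.resize(b,(400,296)); b=cv2.copyMakeBorder(b,0,4,0,0,0)
A=cv2.resize(A,(784,287)); A=cv2.copyMakeBorder(A,0,0,0,16,0)
cv2.imwrite("pics/m1.png",np.vstack([A,np.hstack([a,b])]))
E
```

```text
(no output)
```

View pics/m1.png

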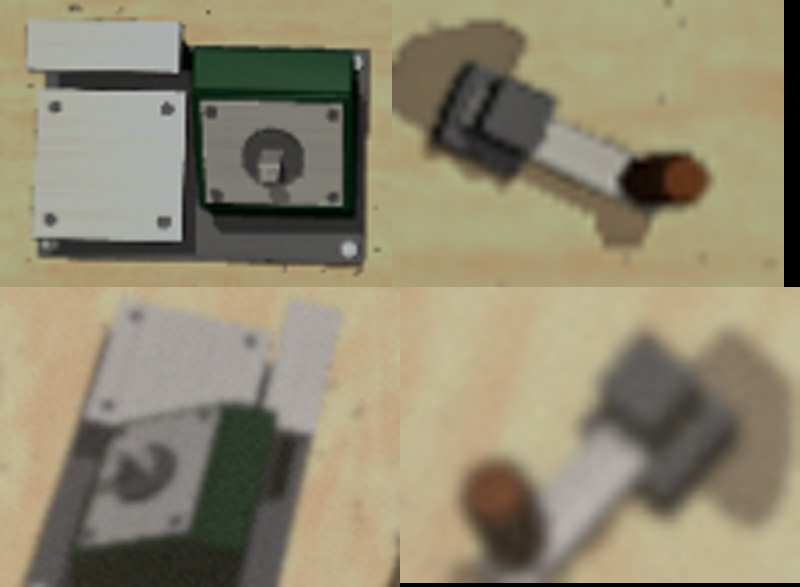

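```bash
python3 - <<'E'
from h import *
np.set_printoptions(precision=1,suppress=True)
T=lambda x,y:((x+.5)/3.5-.5+130,(y+.5)/3.5-.5+118)
TC=lambda x,y:((x-392+.5)/7-.5+322,(y+.5)/7-.5+188)
S=lambda x,y:((x+.5)/4-.5+246,(y-287+.5)/4-.5+108)
SC=lambda x,y:((x-400+.5)/8-.5+176,(y-287+.5)/8-.5+262)
print("boss",plane("top",TC(519,108),70),plane("side",SC(648,375),70),tri(SC(648,375),TC(519,108)))
print("handle",plane("top",TC(686,180),108),plane("side",SC(490,487),108),tri(SC(490,487),TC(686,180)))
print("plate LR,UR,LL",[plane("top",T(*c),12) for c in((362,264),(369,50),(38,255))])
print("table z",[plane("top",T(*c),z) for z in (50,95) for c in((43,90),(187,92),(182,242),(34,238))])
print("ledge",[plane("top",T(*c),100) for c in((29,21),(183,24),(181,72),(27,68))])
print("side ledge",[plane("side",S(*c),100) for c in((290,300),(342,310),(310,436),(263,425))])
print("tip",tri(S(120,462),T(269,172)))
print("side table",[plane("side",S(*c),50) for c in((125,303),(272,330))])
E
```

```text
boss [ 458.2 -342.1   70. ] [ 456.7 -341.8   70. ] (array([ 457.6, -342. ,   71.5]), np.float64(1.224248439707345))
handle [ 429.9 -396.9  108. ] [ 430.3 -397.2  108. ] (array([ 430. , -397.1,  107.3]), np.float64(0.2726472989967445))
plate LR,UR,LL [array([487.4, -47.8,  12. ]), array([665.5, -52.2,  12. ]), array([493.3, 219.2,  12. ])]
table z [array([623.9, 208.8,  50. ]), array([622.6,  92.4,  50. ]), array([502. ,  94.2,  50. ]), array([504.6, 212.7,  50. ]), array([615.7, 196.8,  95. ]), array([614.5,  85.3,  95. ]), array([498.9,  86.9,  95. ]), array([501.3, 200.6,  95. ])]
ledge [array([668.8, 208.2, 100. ]), array([666.6,  88.7, 100. ]), array([629.1,  89.4, 100. ]), array([631.9, 208.5, 100. ])]
side ledge [array([631.2, 209.2, 100. ]), array([670.4, 209.8, 100. ]), array([666.2,  88.2, 100. ]), array([632.3,  89.1, 100. ])]
tip (array([546.7,  17.5, 121.9]), np.float64(6.076479419879113))
side table [array([505.6, 217.5,  50. ]), array([622. , 220.4,  50. ])]
```

```bash
cat >> h.py <<'E'
from scipy.spatial.transform import Rotation as Ro
def units(cur,yaw,tgt,tyaw):
    R=Ro.from_euler('xyz',[180,0,yaw],degrees=True)
    d=(tyaw-yaw+180)%360-180
    return np.round(R.inv().apply(np.array(tgt)-np.array(cur))/40,3), round(-d/6,3)
E
python3 - <<'E'
from h import *
np.set_printoptions(precision=2,suppress=True)
o=robot.observe(); p=robot.camera_params("wrist")
R=Ro.from_euler('xyz',o["eef_rot"],degrees=True)
c=-p["R"].T@p["t"]
print("cam in tool",R.inv().apply(c-o["eef_pos"]),"axes",R.inv().as_matrix()@p["R"].T)
print(units([224.5,474.6,231.3],154.69,[470,20,260],63.4))
E
```

```text
cam in tool [  72.06    0.14 -142.15] axes [[ 0.   -0.96 -0.28]
 [ 1.    0.   -0.  ]
 [ 0.   -0.28  0.96]]
(array([-10.41,  -7.65,  -0.72]), 15.215)
```

Request:
servo_tool(
  increments=[
    [[-1,-0.67,-0.07,1.2],[-2,-1.33,-0.14,2.4],[-3,-2,-0.21,3.6],[-4,-2.67,-0.28,4.8],[-5,-3.33,-0.35,6],[-6,-4,-0.42,7.2],[-7,-4.67,-0.5,8.4],[-8,-5.33,-0.6,9.6],[-9,-6,-0.7,10.8],[-9.8,-6.6,-0.7,11.9]],
  ],
)

```text
time: 1.15
eef_pos: [467.0, 66.0, 259.6]
eef_rot: [180.0, 0.0, 82.9]
ft_force: [0.5, 0.4, 0.3]
finger_gap: 85.6
grip_force: 0.0
```

```bash
python3 - <<'E'
from h import *
np.set_printoptions(precision=2,suppress=True)
import pickle
o=robot.observe(); p=robot.camera_params("wrist"); im=robot.read_camera("wrist")
cv2.imwrite("pics/w1.png",im); pickle.dump(p,open("w1.pkl","wb"))
print(o["time"],o["eef_pos"],o["eef_rot"],o["q"],o["joint_velocities"])
cv2.imwrite("pics/w1b.png",cv2.resize(im,(800,600),interpolation=cv2.INTER_CUBIC))
E
```

```text
1.15 [466.99  66.02 259.6 ] [179.96   0.    82.94] [-6.23  9.91 91.78 -0.01 78.26  0.84] [-42.24  15.68 -17.51   0.23   2.57  22.98]
```

View pics/w1b.png

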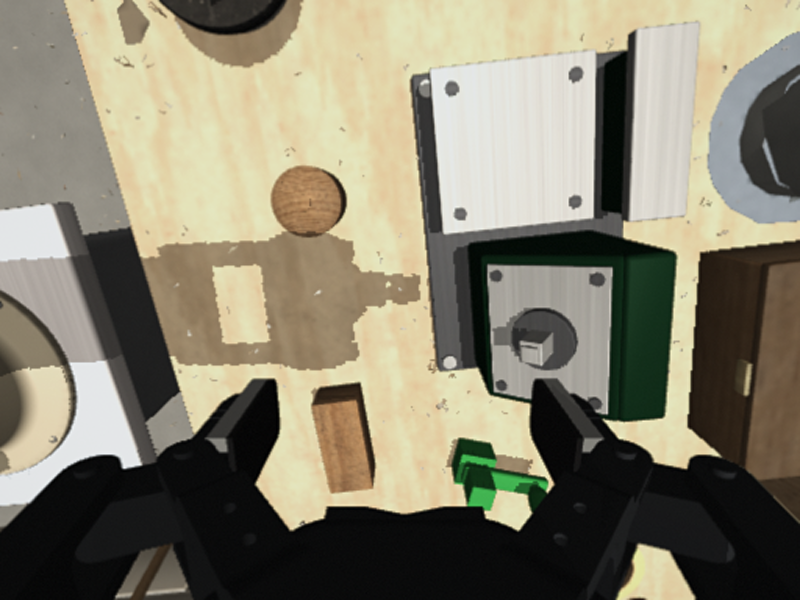

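Request:
servo_tool(
  increments=[
    [[0,0.3,0.2,0.5],[0,0.7,0.6,1],[0,1.2,1,2],[0,1.5,1.3,3],[0,1.5,1.5,3],[0,1.5,1.5,3],[0,1.5,1.5,3],[0,1.5,1.5,3],[0,1.5,1.5,3],[0,1.5,1.5,3]],
  ],
)

```text
time: 2.2
eef_pos: [525.5, 61.4, 199.7]
eef_rot: [180.0, -0.0, 65.3]
ft_force: [-0.2, -0.7, -0.5]
finger_gap: 85.5
grip_force: 0.0
```

```bash
python3 - <<'E'
from h import *
np.set_printoptions(precision=2,suppress=True)
import pickle
o=robot.observe(); p=robot.camera_params("wrist"); im=robot.read_camera("wrist")
cv2.imwrite("pics/w2.png",im); pickle.dump(p,open("w2.pkl","wb"))
print(o["time"],o["eef_pos"],o["eef_rot"],abs(o["joint_velocities"]).max())
u=proj("",[546.7,17,120],p)[0];print(u)
x,y=int(u[0])-67,int(u[1])-50; x=max(0,min(x,512-133));y=max(0,min(y,284)); print(x,y)
cv2.imwrite("pics/w2b.png",crop(im,x,y,133,100,6))
E
```

```text
2.2 [525.54  61.37 199.75] [179.96  -0.01  65.32] 0.2855632931326519
[301.77 237.48]
234 187
```

View pics/w2b.png

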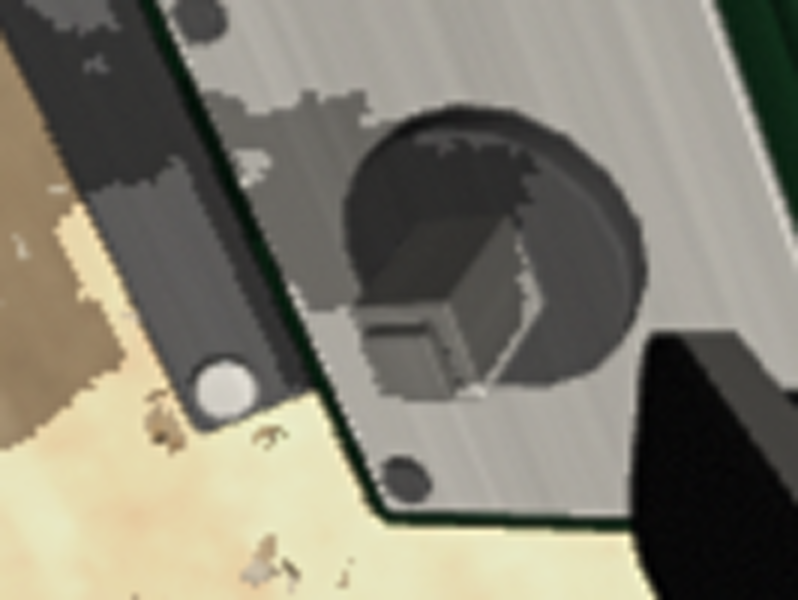

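```bash
cat > fit.py <<'E'
from h import *
import pickle
from scipy.optimize import least_squares
np.set_printoptions(precision=2,suppress=True)
p=pickle.load(open("w2.pkl","rb"))
W=lambda x,y:((x+.5)/6-.5+234,(y+.5)/6-.5+187)
px=np.array([W(*a) for a in((357,303),(447,300),(487,393),(513,222),(543,300))])
def pts(v):
    x,y,a=v; L=Ro.from_euler('z',-1.35,degrees=True)*Ro.from_euler('y',-35,degrees=True)
    S=L*Ro.from_euler('z',a,degrees=True)
    o=np.array([x,y,110])+L.apply([0,0,10])
    # corners: A left-up?, choose order by camera
    loc=np.array([[-8,8,23],[8,8,23],[8,-8,23],[8,8,0],[8,-8,0]],float)
    return o+S.apply(loc)
for a0 in (-90,0,90,180):
  r=least_squares(lambda v:(proj("",pts(v),p)-px).ravel(),[560,17,a0]); print(a0,r.x,r.cost,r.fun)
c=r.x
E
python3 fit.py
```

```text
-90 [564.73  18.23  -2.24] 3.7952828697847028 [-1.31 -0.07  0.56  0.01  0.04  1.05  0.1  -1.81  0.62  0.86]
0 [564.73  18.23  -2.24] 3.795282869886548 [-1.31 -0.07  0.56  0.01  0.04  1.05  0.1  -1.81  0.62  0.86]
90 [564.73  18.23  -2.24] 3.795282869856225 [-1.31 -0.07  0.56  0.01  0.04  1.05  0.1  -1.81  0.62  0.86]
180 [564.73  18.23  -2.24] 3.795282869765395 [-1.31 -0.07  0.56  0.01  0.04  1.05  0.1  -1.81  0.62  0.86]
```

```bash
cat >> fit.py <<'E'
T=lambda x,y:((x+.5)/3.5-.5+130,(y+.5)/3.5-.5+118)
S=lambda x,y:((x+.5)/4-.5+246,(y-287+.5)/4-.5+108)
print("top holes",plane("top",T(273,156.5),110),"collar->origin",plane("top",T(274,157),118.2)+[5.7,0,0])
print("side holes",plane("side",S(149,475),110),"collar",plane("side",S(146,471),118.2)+[5.7,0,0])
print("wrist collar",plane("",W(492,252),118.2,p)+[5.7,0,0])
L=Ro.from_euler('z',-1.35,degrees=True)*Ro.from_euler('y',-35,degrees=True)
n=L.apply([0,0,1])
for o in((564.7,18.2),(561,17)):
  b=np.array([*o,110])
  q=[proj("",b+L.apply([23*np.cos(a),23*np.sin(a),10]),p)[0] for a in np.arange(0,6.3,.52)]
  print((np.array(q)-[233.6,186.6])*6)
E
python3 fit.py|tail -40
```

```text
-90 [564.73  18.23  -2.24] 3.7952828697847028 [-1.31 -0.07  0.56  0.01  0.04  1.05  0.1  -1.81  0.62  0.86]
0 [564.73  18.23  -2.24] 3.795282869886548 [-1.31 -0.07  0.56  0.01  0.04  1.05  0.1  -1.81  0.62  0.86]
90 [564.73  18.23  -2.24] 3.795282869856225 [-1.31 -0.07  0.56  0.01  0.04  1.05  0.1  -1.81  0.62  0.86]
180 [564.73  18.23  -2.24] 3.795282869765395 [-1.31 -0.07  0.56  0.01  0.04  1.05  0.1  -1.81  0.62  0.86]
top holes [562.81  16.95 110.  ] collar->origin [567.05  15.42 118.2 ]
side holes [564.3   19.05 110.  ] collar [568.03  15.99 118.2 ]
wrist collar [566.69  18.97 118.2 ]
[[626.62 249.15]
 [579.58 180.49]
 [505.38 134.86]
 [427.49 125.24]
 [368.2  151.75]
 [341.22 204.34]
 [350.34 268.41]
 [391.58 329.03]
 [455.46 372.94]
 [528.24 389.61]
 [592.72 373.01]
 [630.76 324.44]
 [628.76 255.23]]
[[604.55 266.66]
 [557.56 198.31]
 [483.89 152.58]
 [406.83 142.51]
 [348.41 168.36]
 [322.1  220.3 ]
 [331.56 283.87]
 [372.77 344.25]
 [436.26 388.2 ]
 [508.33 405.22]
 [571.95 389.19]
 [609.19 341.31]
 [606.7  272.71]]
```

```bash
python3 - <<'E'
from h import *
print(units([525.5,61.4,199.75],65.32,[457.8,-341.9,150],63.4))
E
```

```text
(array([-9.868,  2.672,  1.244]), 0.32)
```

Request:
servo_tool(
  increments=[
    [[-1,0.27,0.0,0.1],[-2.1,0.57,0,0.2],[-3.3,0.9,0.1,0.32],[-4.5,1.2,0.2,0.32],[-5.7,1.54,0.3,0.32],[-6.9,1.87,0.5,0.32],[-8.1,2.19,0.7,0.32],[-9.1,2.46,0.9,0.32],[-9.6,2.6,1.1,0.32],[-9.868,2.672,1.244,0.32]],
  ],
)

```text
time: 3.25
eef_pos: [457.1, -343.1, 148.8]
eef_rot: [-180.0, -0.0, 63.3]
ft_force: [0.5, 0.8, 1.0]
finger_gap: 85.5
grip_force: 0.0
```

Request:
servo_tool(
  increments=[
    [[0,0,0,0],[0,0,0,0],[0,0,0,0],[0,0,0,0],[0,0,0,0],[0,0,0,0],[0,0,0,0],[0,0,0,0],[0,0,0,0],[0,0,0,0]],
  ],
)

```text
time: 4.25
eef_pos: [457.6, -341.9, 149.5]
eef_rot: [-180.0, -0.0, 63.4]
ft_force: [-0.1, 0.7, -0.8]
finger_gap: 85.6
grip_force: 0.0
```

```bash
python3 - <<'E'
from h import *
np.set_printoptions(precision=2,suppress=True)
import pickle
o=robot.observe(); p=robot.camera_params("wrist"); im=robot.read_camera("wrist")
cv2.imwrite("pics/w3.png",im); pickle.dump(p,open("w3.pkl","wb"))
print(o["time"],o["eef_pos"],o["eef_rot"],o["q"],abs(o["joint_velocities"]).max())
u=proj("",[457.8,-341.9,70],p)[0];print(u)
x,y=int(u[0])-100,int(u[1])-75; x=max(0,min(x,512-200));y=max(0,min(y,234)); print(x,y)
cv2.imwrite("pics/w3b.png",crop(im,x,y,200,150,4))
E
```

```text
4.25 [ 457.61 -341.94  149.52] [-180.     -0.     63.36] [-48.52  27.86  84.06   0.    68.09 -21.88] 0.08239496040663127
[259.52 203.6 ]
159 128
```

View pics/w3b.png

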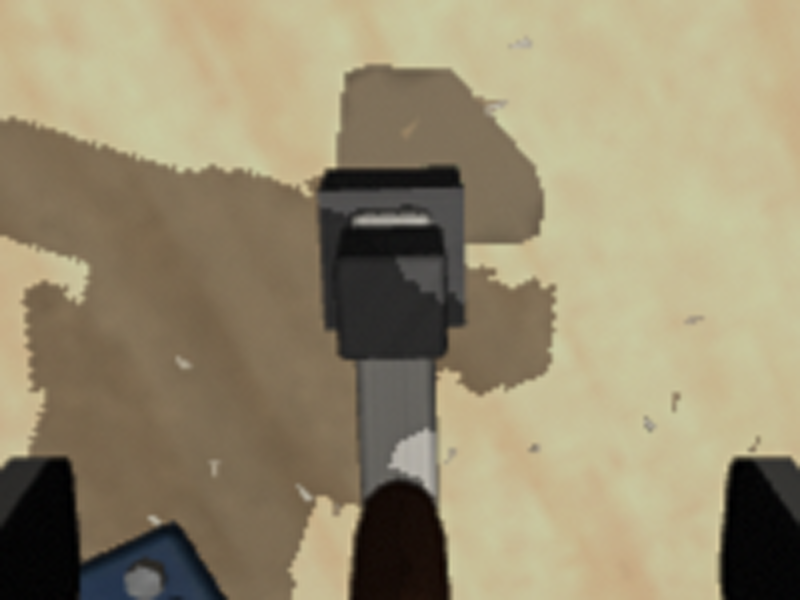

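```bash
python3 - <<'E'
from h import *
import pickle
p=pickle.load(open("w3.pkl","rb"))
x=plane("",((391.5)/4-.5+159,(305.5)/4-.5+128),70,p);print(x)
print(units([457.61,-341.94,149.52],63.36,[*((x+[457.8,-341.9,70])/2)[:2],42],63.4))
print(units([457.61,-341.94,149.52],63.36,[*x[:2],42],63.4))
E
```

```text
[ 455.28901248 -340.91471186   70.        ]
(array([-0.   , -0.03 ,  2.688]), -0.007)
(array([-0.003, -0.063,  2.688]), -0.007)
```

Request:
servo_tool(
  increments=[
    [[0,-0.02,0.4,0],[0,-0.05,0.9,0],[0,-0.05,1.5,0],[0,-0.05,2.0,0],[0,-0.05,2.4,0],[0,-0.05,2.6,0],[0,-0.05,2.69,0],[0,-0.05,2.69,0],[0,-0.05,2.69,0],[0,-0.05,2.69,0]],
  ],
)

```text
time: 5.3
eef_pos: [456.1, -341.3, 42.7]
eef_rot: [179.9, 0.0, 63.4]
ft_force: [-0.2, 0.1, -0.7]
finger_gap: 85.5
grip_force: 0.0
```

Request:
servo_tool(
  increments=[
    [[0,0,0,0],[0,0,0,0],[0,0,0,0],[0,0,0,0],[0,0,0,0],[0,0,0,0],[0,0,0,0],[0,0,0,0],[0,0,0,0],[0,0,0,0]],
  ],
  grip=0,
)

```text
time: 6.3
eef_pos: [456.0, -341.2, 42.2]
eef_rot: [180.0, 0.0, 63.4]
ft_force: [0.6, -0.3, 4.7]
finger_gap: 22.9
grip_force: 59.9
```

```bash
python3 - <<'E'
from h import *
print(units([456,-341.2,42.2],63.4,[546,18.5,215],-1.4))
E
```

```text
(array([ 9.048, -2.015, -4.32 ]), 10.8)
```

Request:
servo_tool(
  increments=[
    [[0,0,-0.3,0],[0,0,-1.1,0],[0,0,-2.1,0],[0,0,-3.1,0],[0,0,-3.9,0],[0.5,0,-4.5,0.5],[1.3,0.1,-4.7,1.5],[2.2,0.1,-4.7,2.5],[3.1,0.15,-4.7,3.5],[4,0.2,-4.7,4.5]],
  ],
)

```text
time: 7.3
eef_pos: [534.7, -200.0, 229.9]
eef_rot: [-179.9, 0.0, 36.1]
ft_force: [0.2, -0.2, -3.4]
finger_gap: 23.0
grip_force: 59.3
```

Request:
servo_tool(
  increments=[
    [[0.5,-0.6,0,0.9],[1,-1.2,0,1.8],[1.5,-1.8,0,2.7],[2,-2.45,0.1,3.6],[2.5,-3.05,0.2,4.5],[3,-3.65,0.3,5.4],[3.3,-4.05,0.38,6.1],[3.45,-4.22,0.38,6.3],[3.49,-4.27,0.38,6.3],[3.49,-4.27,0.38,6.3]],
  ],
)

```text
time: 8.3
eef_pos: [545.5, 18.7, 214.7]
eef_rot: [180.0, 0.0, -1.4]
ft_force: [0.9, -0.6, -2.7]
finger_gap: 23.3
grip_force: 59.3
```

```bash
python3 - <<'E'
from h import *
np.set_printoptions(precision=2,suppress=True)
o=robot.observe(); im=robot.read_camera("wrist"); s=robot.read_camera("side")
print(o["time"],o["eef_pos"],o["eef_rot"],o["q"])
a=crop(im,150,120,200,264,2.2); b=crop(s,200,70,160,172,3.4)
H=580; a=cv2.resize(a,(439,580)); b=cv2.resize(b,(360,387)); b=cv2.copyMakeBorder(b,0,193,0,0,0)
cv2.imwrite("pics/c4.png",np.hstack([a,b])); print(a.shape)
E
```

```text
8.3 [545.55  18.75 214.72] [180.     0.04  -1.37] [-10.33  21.31  83.63  -0.01  75.1   81.05]
(580, 439, 3)
```

View pics/c4.png

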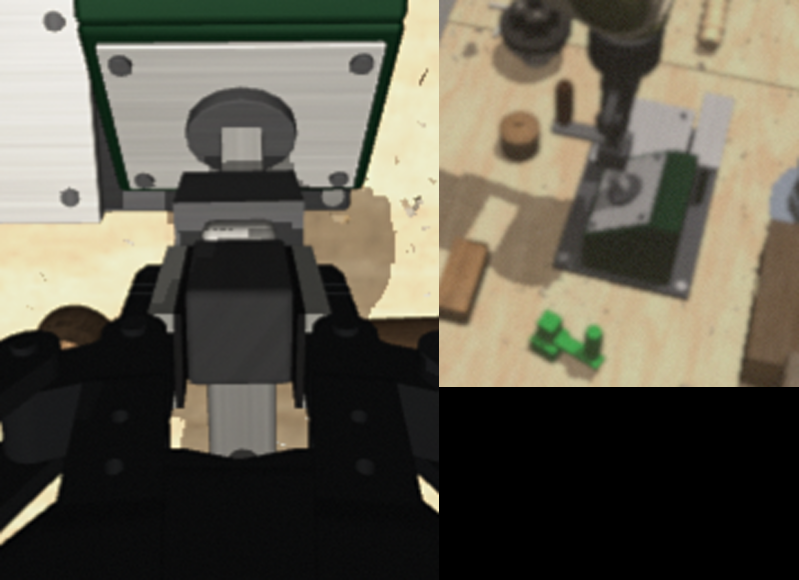

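Request:
servo_tool(
  increments=[
    [[0.02,0,0.15,0],[0.05,0,0.35,0],[0.05,0,0.55,0],[0.05,0,0.7,0],[0.05,0,0.8,0],[0.05,0,0.85,0],[0.05,0,0.88,0],[0.05,0,0.9,0],[0.05,0,0.9,0],[0.05,0,0.9,0]],
  ],
)

```text
time: 9.4
eef_pos: [547.9, 18.7, 178.9]
eef_rot: [180.0, -0.0, -1.4]
ft_force: [0.1, 0.2, -1.6]
finger_gap: 23.0
grip_force: 59.3
```

Request:
servo_tool(
  increments=[
    [[0,0,0.04,0],[-0.05,0,0.06,0],[-0.1,0,0.06,0],[-0.15,0,0.06,0],[-0.2,0,0.07,0],[-0.25,0,0.07,0],[-0.3,0,0.08,0],[-0.35,0,0.09,0],[-0.4,0,0.1,0],[-0.45,0,0.11,0]],
  ],
)

```text
time: 10.4
eef_pos: [532.1, 18.8, 175.6]
eef_rot: [180.0, -0.4, -1.5]
ft_force: [7.8, -0.5, -1.4]
finger_gap: 22.9
grip_force: 58.9
```

Request:
servo_tool(
  increments=[
    [[-0.05,0,0.02,0],[-0.1,0,0.04,0],[-0.15,0,0.06,0],[-0.2,0,0.08,0],[-0.25,0,0.1,0],[-0.3,0,0.12,0],[-0.35,0,0.15,0],[-0.4,0,0.18,0],[-0.43,0,0.2,0],[-0.43,0,0.2,0]],
  ],
)

```text
time: 11.4
eef_pos: [515.1, 19.2, 167.7]
eef_rot: [180.0, -0.5, -1.5]
ft_force: [10.0, 1.0, -1.0]
finger_gap: 23.1
grip_force: 58.9
```

```bash
python3 - <<'E'
from h import *
np.set_printoptions(precision=2,suppress=True)
o=robot.observe(); im=robot.read_camera("wrist"); s=robot.read_camera("side")
print(o["time"],o["eef_pos"],o["eef_rot"],o["ft_force"],o["wrist_torque"])
a=crop(im,150,84,200,300,1.93); b=crop(s,220,90,110,110,3.7)
a=cv2.resize(a,(387,580)); b=cv2.resize(b,(407,407)); b=cv2.copyMakeBorder(b,0,173,0,0,0)
cv2.imwrite("pics/c5.png",np.hstack([a,b]))
E
```

```text
11.4 [515.05  19.18 167.75] [179.96  -0.47  -1.46] [ 9.99  1.01 -0.99] [ 0.02 -1.95 -0.01]
```

View pics/c5.png

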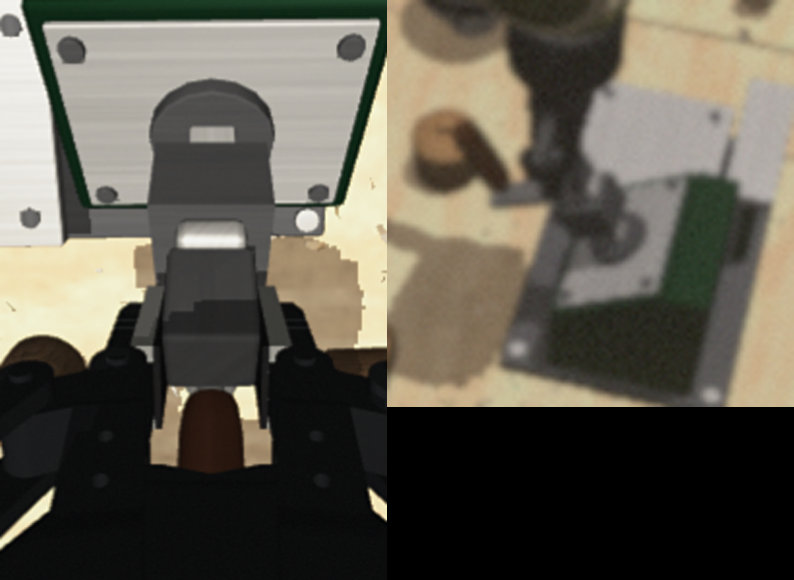

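Request:
servo_tool(
  increments=[
    [[0.02,0,0.03,0],[0.04,0,0.06,0],[0.06,0,0.09,0],[0.08,0,0.12,0],[0.1,0,0.15,0],[0.12,0,0.18,0],[0.14,0,0.21,0],[0.16,0,0.24,0],[0.18,0,0.27,0],[0.2,0,0.3,0]],
  ],
)

```text
time: 12.5
eef_pos: [523.0, 19.0, 156.5]
eef_rot: [179.9, -0.5, -1.4]
ft_force: [5.3, -0.1, 7.3]
finger_gap: 22.7
grip_force: 59.7
```

Request:
servo_tool(
  increments=[
    [[0.01,0,0.03,0],[0.02,0,0.05,0],[0.03,0,0.08,0],[0.05,0,0.1,0],[0.06,0,0.12,0],[0.07,0,0.14,0],[0.08,0,0.16,0],[0.09,0,0.18,0],[0.1,0,0.2,0],[0.1,0,0.2,0]],
  ],
)

```text
time: 13.5
eef_pos: [523.1, 18.8, 150.5]
eef_rot: [179.9, 0.1, -1.4]
ft_force: [-29.0, -2.5, 40.1]
finger_gap: 23.0
grip_force: 67.1
```

Request:
servo_tool(
  increments=[
    [[-0.02,0,-0.05,0],[-0.04,0,-0.1,0],[-0.04,0,-0.1,0],[-0.04,0,-0.1,0],[-0.04,0,-0.1,0],[-0.04,0,-0.1,0],[-0.04,0,-0.1,0],[-0.04,0,-0.1,0],[-0.04,0,-0.1,0],[-0.04,0,-0.1,0]],
  ],
)

```text
time: 14.5
eef_pos: [523.3, 19.1, 151.0]
eef_rot: [180.0, -0.0, -1.4]
ft_force: [-4.2, -0.9, 7.0]
finger_gap: 22.9
grip_force: 62.4
```

Request:
servo_tool(
  increments=[
    [[0,0,0,0],[0,0,0,0],[0,0,0,0],[0,0,0,0],[0,0,0,0],[0,0,-0.2,0],[0,0,-0.6,0],[0,0,-1.2,0],[0,0,-1.8,0],[0,0,-2,0]],
  ],
  grip=1,
)

```text
time: 15.5
eef_pos: [523.8, 19.2, 233.1]
eef_rot: [180.0, -0.2, -1.4]
ft_force: [-0.3, 0.2, -0.3]
finger_gap: 85.7
grip_force: 0.0
```

```bash
python3 - <<'E'
from h import *
import pickle
np.set_printoptions(precision=2,suppress=True)
o=robot.observe(); p=robot.camera_params("wrist");im=robot.read_camera("wrist"); s=robot.read_camera("side"); t=robot.read_camera("top")
pickle.dump(p,open("w6.pkl","wb"))
for n,i in(("w",im),("s",s),("t",t)): cv2.imwrite(f"pics/{n}6.png",i)
print(o["time"],o["eef_pos"],o["eef_rot"],o["ft_force"])
a=crop(im,150,84,200,300,1.93); b=crop(s,220,90,110,80,3.7);c=crop(t,165,120,110,80,3.7)
a=cv2.resize(a,(387,590)); b=cv2.resize(b,(407,295)); c=cv2.resize(c,(407,295))
cv2.imwrite("pics/c6.png",np.hstack([a,np.vstack([b,c])]))
E
```

```text
15.5 [523.84  19.17 233.08] [179.96  -0.24  -1.43] [-0.34  0.23 -0.33]
```

View pics/c6.png

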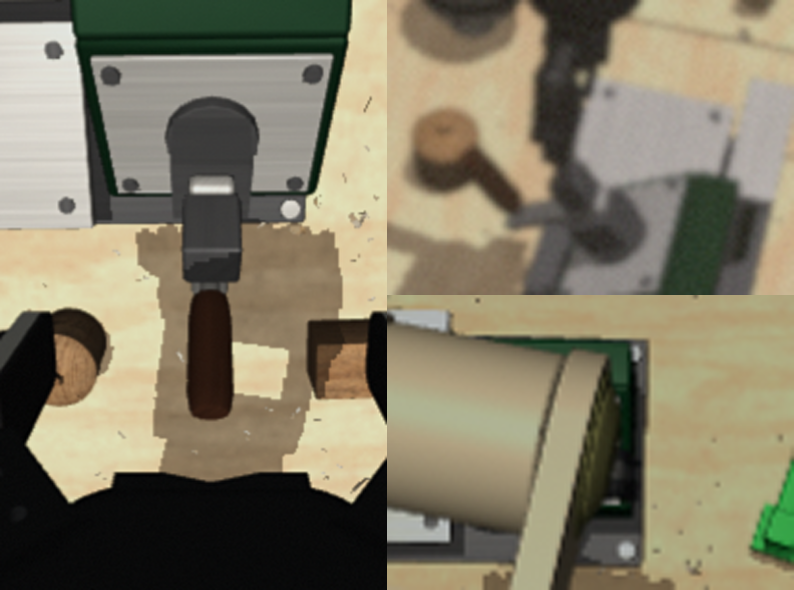

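Request:
servo_tool(
  increments=[
    [[-0.4,0,0,0],[-1,0,0,0],[-1.5,0,0.1,0],[-1.68,0,0.5,0],[-1.68,0,1,0],[-1.68,0,1.5,0],[-1.68,0,1.9,0],[-1.68,0,2.1,0],[-1.68,0,2.2,0],[-1.68,0,2.2,0]],
  ],
)

```text
time: 16.65
eef_pos: [455.7, 21.0, 142.0]
eef_rot: [-180.0, 0.0, -1.4]
ft_force: [-0.1, -0.8, 0.4]
finger_gap: 85.3
grip_force: 0.0
```

Request:
servo_tool(
  increments=[
    [[0,0,0,0],[0,0,0,0],[0,0,0,0],[0,0,0,0],[0,0,0,0],[0,0,0,0],[0,0,0,0],[0,0,0,0],[0,0,0,0],[0,0,0,0]],
  ],
  grip=0,
)

```text
time: 17.65
eef_pos: [455.8, 21.0, 142.4]
eef_rot: [-180.0, 0.0, -1.4]
ft_force: [-2.2, 1.5, 3.3]
finger_gap: 19.7
grip_force: 58.7
```

Request:
servo_tool(
  increments=[
    [[0.027,-0.312,-0.019,0],[0.106,-0.61,-0.074,0],[0.235,-0.882,-0.164,0],[0.407,-1.115,-0.285,0],[0.615,-1.299,-0.43,0],[0.849,-1.427,-0.594,0],[1.101,-1.492,-0.77,0],[1.357,-1.492,-0.95,0],[1.609,-1.427,-1.126,0],[1.844,-1.299,-1.29,0]],
  ],
)

```text
time: 18.65
eef_pos: [530.0, 72.6, 193.8]
eef_rot: [-179.9, 0.3, -1.4]
ft_force: [-6.0, 2.0, 2.4]
finger_gap: 19.6
grip_force: 59.1
```

Request:
servo_tool(
  increments=[
    [[0.207,0.184,-0.145,0],[0.379,0.417,-0.266,0],[0.508,0.689,-0.356,0],[0.587,0.987,-0.411,0],[0.614,1.299,-0.43,0],[0.587,1.611,-0.411,0],[0.508,1.909,-0.356,0],[0.379,2.181,-0.266,0],[0.207,2.414,-0.145,0],[0,2.598,0,0]],
  ],
)

```text
time: 19.65
eef_pos: [529.9, -33.3, 195.9]
eef_rot: [179.9, -0.3, -1.4]
ft_force: [1.1, -2.3, 10.1]
finger_gap: 20.3
grip_force: 60.0
```

Request:
servo_tool(
  increments=[
    [[-0.235,0.128,0.164,0],[-0.487,0.193,0.34,0],[-0.743,0.193,0.52,0],[-0.995,0.128,0.696,0],[-1.229,0,0.86,0],[-1.437,-0.184,1.005,0],[-1.609,-0.417,1.126,0],[-1.738,-0.689,1.216,0],[-1.817,-0.987,1.271,0],[-1.844,-1.299,1.29,0]],
  ],
)

```text
time: 20.65
eef_pos: [456.5, 21.8, 142.6]
eef_rot: [180.0, -0.1, -1.4]
ft_force: [5.1, -4.9, 2.1]
finger_gap: 19.9
grip_force: 59.2
```

Request:
servo_tool(
  increments=[
    [[0.027,-0.312,-0.019,0],[0.106,-0.61,-0.074,0],[0.235,-0.882,-0.164,0],[0.407,-1.115,-0.285,0],[0.615,-1.299,-0.43,0],[0.849,-1.427,-0.594,0],[1.101,-1.492,-0.77,0],[1.357,-1.492,-0.95,0],[1.609,-1.427,-1.126,0],[1.844,-1.299,-1.29,0]],
  ],
)

```text
time: 21.65
eef_pos: [529.1, 73.0, 193.2]
eef_rot: [-179.9, 0.4, -1.4]
ft_force: [-7.9, 3.2, 2.8]
finger_gap: 19.9
grip_force: 59.5
```

Request:
servo_tool(
  increments=[
    [[0.207,0.184,-0.145,0],[0.379,0.417,-0.266,0],[0.508,0.689,-0.356,0],[0.587,0.987,-0.411,0],[0.614,1.299,-0.43,0],[0.587,1.611,-0.411,0],[0.508,1.909,-0.356,0],[0.379,2.181,-0.266,0],[0.207,2.414,-0.145,0],[0,2.598,0,0]],
  ],
)

```text
time: 22.65
eef_pos: [529.9, -33.0, 196.0]
eef_rot: [179.9, -0.4, -1.4]
ft_force: [2.7, -4.7, 11.4]
finger_gap: 19.5
grip_force: 60.5
```

Request:
servo_tool(
  increments=[
    [[-0.235,0.128,0.164,0],[-0.487,0.193,0.34,0],[-0.743,0.193,0.52,0],[-0.995,0.128,0.696,0],[-1.229,0,0.86,0],[-1.437,-0.184,1.005,0],[-1.609,-0.417,1.126,0],[-1.738,-0.689,1.216,0],[-1.817,-0.987,1.271,0],[-1.844,-1.299,1.29,0]],
  ],
)

```text
time: 23.65
eef_pos: [456.5, 22.0, 142.5]
eef_rot: [180.0, -0.1, -1.4]
ft_force: [6.8, -4.7, 3.2]
finger_gap: 20.0
grip_force: 59.5
```

```bash
python3 - <<'E'
from h import *
import pickle
np.set_printoptions(precision=2,suppress=True)
o=robot.observe(); p=robot.camera_params("wrist");im=robot.read_camera("wrist"); s=robot.read_camera("side"); t=robot.read_camera("top")
pickle.dump((p,o),open("w7.pkl","wb"))
for n,i in(("w",im),("s",s),("t",t)): cv2.imwrite(f"pics/{n}7.png",i)
print(o["time"],o["eef_pos"],o["eef_rot"],o["ft_force"])
a=crop(im,60,0,260,240,1.9); b=crop(s,246,90,90,90,3.3)
a=cv2.resize(a,(490,452)); b=cv2.resize(b,(300,300)); b=cv2.copyMakeBorder(b,0,152,0,0,0)
cv2.imwrite("pics/c7.png",np.hstack([a,b]))
E
```

```text
23.65 [456.5   21.95 142.54] [179.97  -0.13  -1.43] [ 6.8  -4.67  3.16]
```

View pics/c7.png

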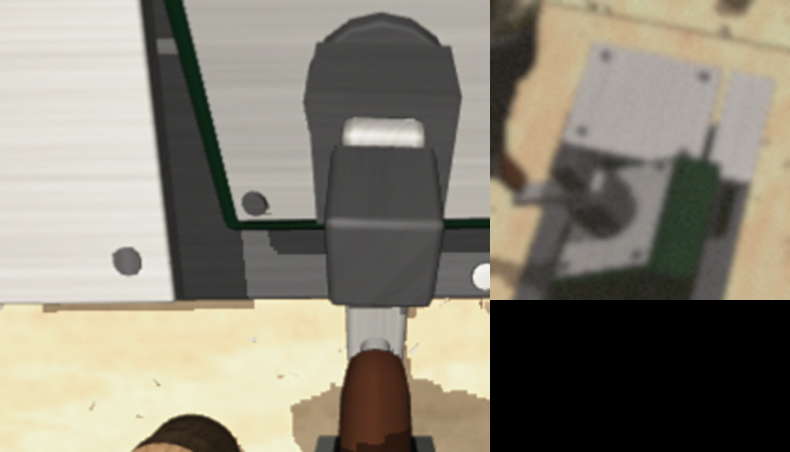

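```bash
python3 - <<'E'
from h import *
np.set_printoptions(precision=2,suppress=True)
a=cv2.imread("pics/side0.png");b=cv2.imread("pics/s7.png")
# subpixel table shift: template match of table region
ga,gb=[cv2.cvtColor(i,cv2.COLOR_BGR2GRAY).astype(np.float32) for i in(a,b)]
for (u,v) in((279.9,114.6),(308.1,121.1),(272.6,137.1)):
    x,y=round(u),round(v); t=ga[y-5:y+6,x-5:x+6]; 
    S=cv2.resize(gb[y-22:y+12,x-12:x+13],None,fx=8,fy=8,interpolation=cv2.INTER_CUBIC); T=cv2.resize(t,None,fx=8,fy=8,interpolation=cv2.INTER_CUBIC)
    m=cv2.matchTemplate(S,T,cv2.TM_CCOEFF_NORMED); _,sc,_,l=cv2.minMaxLoc(m)
    du=l[0]/8-7; dv=l[1]/8-17
    X=plane("side",(u,v),50)
    zs=np.arange(0,60,.1); q=proj("side",X+np.c_[0*zs,0*zs,zs])
    i=np.argmin(np.linalg.norm(q-[u+du,v+dv],axis=1)); print(X,du,dv,sc,"dz",zs[i],q[i]-[u+du,v+dv])
E
```

```text
[517.42 208.06  50.  ] 0.75 -8.5 0.9703741669654846 dz 39.2 [0.01 0.  ]
[607.37 205.08  50.  ] 1.5 -8.625 0.9547515511512756 dz 40.2 [0.06 0.  ]
[515.41 116.31  50.  ] 0.625 -8.125 0.9145257472991943 dz 38.7 [-0.04  0.  ]
```

Request:
servo_tool(
  increments=[
    [[0.027,-0.312,-0.019,0],[0.106,-0.61,-0.074,0],[0.235,-0.882,-0.164,0],[0.407,-1.115,-0.285,0],[0.615,-1.299,-0.43,0],[0.849,-1.427,-0.594,0],[1.101,-1.492,-0.77,0],[1.357,-1.492,-0.95,0],[1.609,-1.427,-1.126,0],[1.844,-1.299,-1.29,0]],
  ],
)

```text
time: 24.8
eef_pos: [528.8, 73.0, 193.1]
eef_rot: [-179.9, 0.5, -1.4]
ft_force: [-7.9, 4.3, 4.8]
finger_gap: 20.2
grip_force: 59.8
```

Request:
servo_tool(
  increments=[
    [[0.207,0.184,-0.145,0],[0.379,0.417,-0.266,0],[0.508,0.689,-0.356,0],[0.587,0.987,-0.411,0],[0.614,1.299,-0.43,0],[0.614,1.299,-0.43,0],[0.614,1.299,-0.43,0],[0.614,1.299,-0.43,0],[0.614,1.299,-0.43,0],[0.614,1.299,-0.43,0]],
  ],
)

```text
time: 25.8
eef_pos: [554.9, 19.7, 212.6]
eef_rot: [-180.0, -0.2, -1.4]
ft_force: [2.4, 0.8, 12.4]
finger_gap: 20.5
grip_force: 60.8
```

```bash
python3 - <<'E'
from h import *
import pickle
np.set_printoptions(precision=2,suppress=True)
o=robot.observe(); p=robot.camera_params("wrist");im=robot.read_camera("wrist"); s=robot.read_camera("side"); t=robot.read_camera("top")
pickle.dump((p,o),open("w8.pkl","wb"))
for n,i in(("w",im),("s",s),("t",t)): cv2.imwrite(f"pics/{n}8.png",i)
print(o["time"],o["eef_pos"],o["eef_rot"],o["ft_force"])
a=crop(im,0,40,256,300,2); b=crop(s,262,80,64,72,4)
a=cv2.resize(a,(512,600)); b=cv2.resize(b,(280,315)); b=cv2.copyMakeBorder(b,0,285,0,0,0)
cv2.imwrite("pics/c8.png",np.hstack([a,b]))
E
```

```text
25.8 [554.9   19.72 212.63] [-179.96   -0.17   -1.4 ] [ 2.38  0.76 12.42]
```

View pics/c8.png

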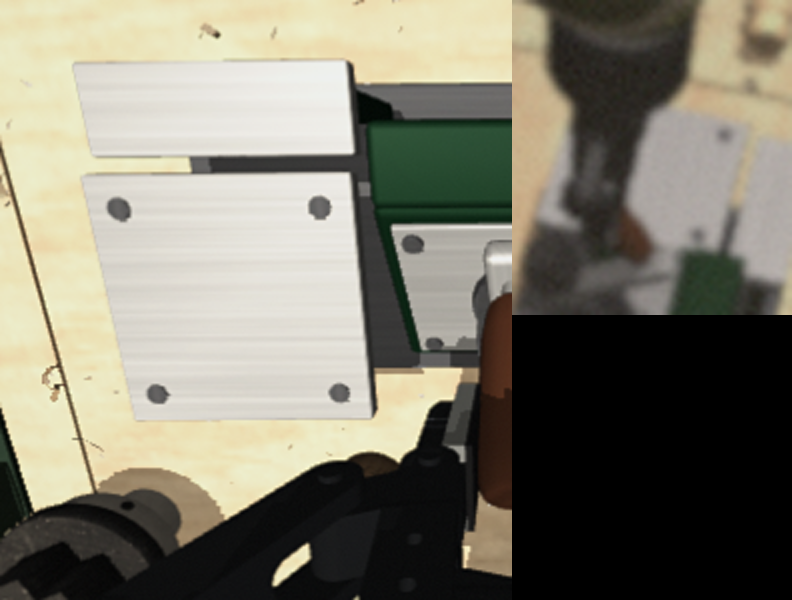

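```bash
cat > th.py <<'E'
from h import *
import pickle
from scipy.optimize import least_squares
np.set_printoptions(precision=2,suppress=True)
p,o=pickle.load(open("w8.pkl","rb"))
im=cv2.imread("pics/w8.png")
g=cv2.cvtColor(im,cv2.COLOR_BGR2GRAY)
L=Ro.from_euler('z',-1.35,degrees=True)
def fit(px,a,b,x0):
    px=np.array(px,float)
    px=(px+.5)/2-.5+[0,40]
    loc=np.array([[a,b,0],[a,-b,0],[-a,-b,0],[-a,b,0]],float)
    r=least_squares(lambda v:(proj("",np.array(v[:3])+Ro.from_euler('z',v[3],degrees=True).apply(loc),p)-px).ravel(),[*x0,-1.35])
    s=np.sqrt(np.diag(np.linalg.inv(r.jac.T@r.jac)))*.4
    print(r.x,s,np.abs(r.fun).max())
fit([(73,63),(349,61),(353,155),(92,157)],20,60,[650,150,100])
fit([(82,175),(352,172),(373,415),(134,420)],60,60,[563,150,99])
fit([(119.5,209),(319.5,207.5),(339.5,393),(157.5,394)],45,45,[563,150,99])
E
python3 th.py
```

```text
[648.18 152.13  96.23  -1.23] [0.18 0.42 0.73 0.15] 1.0609305406986778
[561.24 153.31 105.56  -0.97] [0.22 0.36 0.57 0.13] 1.2192793602216057
[560.96 152.93 108.03  -0.99] [0.25 0.44 0.74 0.17] 0.13372286744922235
```

```bash
cat > th2.py <<'E'
from h import *
import pickle
from scipy.optimize import least_squares
np.set_printoptions(precision=2,suppress=True)
def fit(p,px,a,b,x0):
    px=np.array(px,float)
    loc=np.array([[a,b,0],[a,-b,0],[-a,-b,0],[-a,b,0]],float)
    r=least_squares(lambda v:(proj("",np.array(v[:3])+Ro.from_euler('z',v[3],degrees=True).apply(loc),p)-px).ravel(),[*x0,-1.35])
    s=np.sqrt(np.diag(np.linalg.inv(r.jac.T@r.jac)))*.4
    print(r.x,s,np.abs(r.fun).max())
if __name__=="__main__":
    p=pickle.load(open("w1.pkl","rb"))
    f=lambda l:(np.array(l)+.5)/1.5625-.5
    fit(p,f([(699,22),(685,217),(624,220),(630,32)]),20,60,[650,150,100])
    fit(p,f([(595,50),(595,216),(443,233),(431,69)]),60,60,[563,150,60])
    # dz from side, hole 3 = far-left/near-right visible in s8
    a=cv2.imread("pics/side0.png",0).astype(np.float32)
    for f in("s7","s8"):
      b=cv2.imread(f"pics/{f}.png",0).astype(np.float32)
      for (u,v) in((279.9,114.6),(308.1,121.1),(272.6,137.1),(300.5,143.5)):
        x,y=round(u),round(v); T=cv2.resize(a[y-4:y+5,x-4:x+5],None,fx=8,fy=8,interpolation=cv2.INTER_CUBIC)
        S=cv2.resize(b[y-24:y+11,x-9:x+10],None,fx=8,fy=8,interpolation=cv2.INTER_CUBIC)
        _,sc,_,l=cv2.minMaxLoc(cv2.matchTemplate(S,T,cv2.TM_CCOEFF_NORMED))
        du,dv=l[0]/8-5,l[1]/8-20; X=plane("side",(u,v),50); zs=np.arange(0,70,.1); q=proj("side",X+np.c_[0*zs,0*zs,zs])
        e=np.linalg.norm(q-[u+du,v+dv],axis=1); print(f,X,sc,"dz",zs[e.argmin()],e.min())
E
python3 th2.py
```

```text
[648.28 150.86  95.73  -0.66] [0.58 0.21 0.96 0.19] 1.5743660703949445
[563.29 153.18  53.29  -0.74] [0.34 0.24 0.96 0.16] 1.065475766910481
s7 [517.42 208.06  50.  ] 0.9811819195747375 dz 39.2 0.0069845581544567825
s7 [607.37 205.08  50.  ] 0.979803204536438 dz 40.2 0.055497377971471314
s7 [515.41 116.31  50.  ] 0.9198723435401917 dz 39.300000000000004 0.0923463045439188
s7 [601.12 114.36  50.  ] 0.9975044131278992 dz 0.0 1.2662820500932789e-12
s8 [517.42 208.06  50.  ] 0.3811030983924866 dz 0.0 5.83095189484241
s8 [607.37 205.08  50.  ] 0.9840361475944519 dz 49.7 0.06279466687008488
s8 [515.41 116.31  50.  ] 0.4244849681854248 dz 19.0 2.7890397952324677
s8 [601.12 114.36  50.  ] 0.9963442087173462 dz 0.0 3.7604022391217398
```

```bash
cat > ed.py <<'E'
from th2 import *
# subpixel edge line: sample across segment a->b, find max gradient of brightness, fit line (undistortion negligible: k1=-.004)
def line(g,a,b,h=4):
    a,b=np.array(a,float),np.array(b,float); d=(b-a)/np.linalg.norm(b-a); nn=np.array([-d[1],d[0]])
    P=[]
    for s in np.linspace(.08,.92,60):
        c=a+s*(b-a); k=np.arange(-h,h+.01,.25)
        q=(c+k[:,None]*nn).astype(np.float32)
        v=cv2.remap(g,q[None,:,0],q[None,:,1],cv2.INTER_LINEAR)[0]
        v=cv2.GaussianBlur(v[None],(0,0),2)[0]; gr=np.abs(np.gradient(v)); i=gr.argmax()
        if gr[i]>2: P.append(c+k[i]*nn)
    P=np.array(P,np.float32)
    vx,vy,x,y=cv2.fitLine(P,cv2.DIST_HUBER,0,.01,.01).ravel()
    return np.array([vy,-vx,-(vy*x-vx*y)])
def corners(g,c):
    l=[line(g,c[i],c[(i+1)%4]) for i in range(4)]
    out=[]
    for i in range(4):
        x=np.cross(l[i-1],l[i]); out.append(x[:2]/x[2])
    return np.array(out)
def run(img,p,led,tab,refl=None):
    g=cv2.cvtColor(cv2.imread(img),cv2.COLOR_BGR2GRAY).astype(np.float32)
    for c,a,x0 in((led,20,[650,150,100]),(tab,60,[563,150,99])):
        q=corners(g,np.array(c,float)); print(q-np.array(c)); fit(p,q,a,60,x0); 
if __name__=="__main__":
    p,o=pickle.load(open("w8.pkl","rb")); f=lambda l:(np.array(l)+.5)/2-.5+[0,40]
    run("pics/w8.png",p,f([(73,63),(349,61),(353,155),(92,157)]),f([(82,175),(352,172),(374,415),(134,420)]))
    p=pickle.load(open("w1.pkl","rb")); f=lambda l:(np.array(l)+.5)/1.5625-.5
    run("pics/w1.png",p,f([(699,22),(685,217),(624,220),(630,32)]),f([(595,50),(595,216),(443,233),(431,69)]))
E
python3 ed.py
```

```text
[[-1.69 -1.59]
 [-1.33  0.38]
 [ 0.62 -0.95]
 [-0.64  1.05]]
[648.26 151.82  98.11  -1.09] [0.18 0.41 0.72 0.15] 1.2527151552844487
[[-1.98 -1.76]
 [-1.13  0.24]
 [-0.79  1.94]
 [ 0.14  1.04]]
[561.57 152.67 108.33  -1.01] [0.21 0.35 0.56 0.13] 0.9707959464864899
[[ 1.18 -2.28]
 [ 1.09 -1.9 ]
 [ 2.96  0.01]
 [ 3.04 -1.07]]
[650.46 151.9   95.61  -0.39] [0.59 0.21 0.96 0.19] 1.3516643375726574
[[ 0.47  0.25]
 [-1.29  1.16]
 [-0.25  0.49]
 [-0.95  0.26]]
[562.24 152.55  54.97  -1.  ] [0.34 0.24 0.95 0.16] 0.2843357816115031
```

Request:
servo_tool(
  increments=[
    [[-0.027,-0.312,0.019,0],[-0.106,-0.61,0.074,0],[-0.235,-0.882,0.164,0],[-0.407,-1.115,0.285,0],[-0.614,-1.299,0.43,0],[-0.849,-1.427,0.594,0],[-1.101,-1.492,0.77,0],[-1.357,-1.492,0.95,0],[-1.609,-1.427,1.126,0],[-1.843,-1.299,1.29,0]],
  ],
)

```text
time: 26.95
eef_pos: [482.6, 72.6, 160.2]
eef_rot: [180.0, -0.2, -1.4]
ft_force: [7.6, -4.9, 7.1]
finger_gap: 20.0
grip_force: 60.1
```

Request:
servo_tool(
  increments=[
    [[-0.208,0.184,0.145,0],[-0.38,0.417,0.266,0],[-0.509,0.689,0.356,0],[-0.588,0.987,0.411,0],[-0.615,1.299,0.43,0],[-0.588,1.611,0.411,0],[-0.509,1.909,0.356,0],[-0.38,2.181,0.266,0],[-0.208,2.414,0.145,0],[0,2.598,0,0]],
  ],
)

```text
time: 27.95
eef_pos: [478.6, -31.8, 159.3]
eef_rot: [-180.0, 0.2, -1.4]
ft_force: [-1.8, 3.5, 1.2]
finger_gap: 19.9
grip_force: 59.9
```

Request:
servo_tool(
  increments=[
    [[0.234,0.128,-0.164,0],[0.486,0.193,-0.34,0],[0.742,0.193,-0.52,0],[0.994,0.128,-0.696,0],[1.229,0,-0.86,0],[1.436,-0.184,-1.005,0],[1.608,-0.417,-1.126,0],[1.737,-0.689,-1.216,0],[1.816,-0.987,-1.271,0],[1.843,-1.299,-1.29,0]],
  ],
)

```text
time: 28.95
eef_pos: [555.4, 17.6, 212.9]
eef_rot: [179.8, -0.2, -1.5]
ft_force: [-0.6, -2.5, 6.6]
finger_gap: 20.0
grip_force: 60.2
```

Request:
servo_tool(
  increments=[
    [[0,0,0,0],[0,0,0,0],[0,0,0,0],[0,0,0,0],[0,0,0,0],[0,0,0,0],[0,0,0,0],[0,0,0,0],[0,0,0,0],[0,0,0,0]],
  ],
)

```text
time: 29.95
eef_pos: [555.1, 18.1, 212.7]
eef_rot: [179.9, -0.2, -1.4]
ft_force: [0.4, -0.5, 9.1]
finger_gap: 20.0
grip_force: 60.5
```

```bash
cat > snap.py <<'E'
import sys
from th2 import *
k=sys.argv[1]
o=robot.observe(); p=robot.camera_params("wrist");im=robot.read_camera("wrist"); s=robot.read_camera("side")
pickle.dump((p,o),open(f"w{k}.pkl","wb"))
for n,i in(("w",im),("s",s)): cv2.imwrite(f"pics/{n}{k}.png",i)
print(o["time"],o["eef_pos"],o["eef_rot"],o["ft_force"])
cv2.imwrite(f"pics/c{k}.png",crop(im,20,50,190,220,2.7))
E
python3 snap.py 9
```

```text
29.95 [555.15  18.07 212.72] [179.94  -0.16  -1.45] [ 0.39 -0.47  9.14]
```

View pics/c9.png

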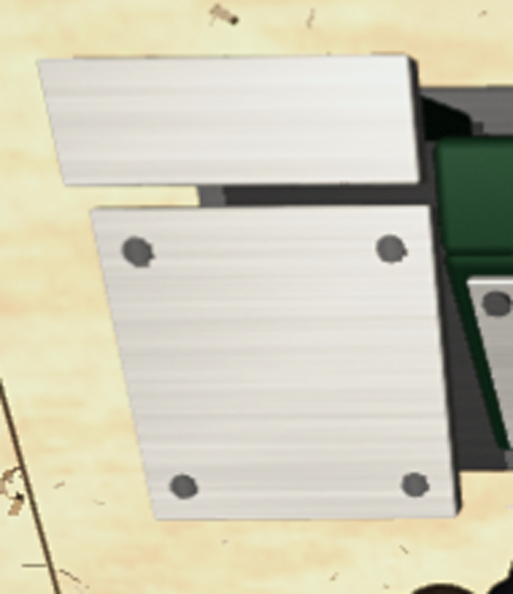

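```bash
cat > e9.py <<'E'
from ed import *
def ext(k,led,tab):
    p,o=pickle.load(open(f"w{k}.pkl","rb")); g=cv2.cvtColor(cv2.imread(f"pics/w{k}.png"),cv2.COLOR_BGR2GRAY).astype(np.float32)
    K=p["camera_matrix"]
    # intersect edges: ledge left/right lines & table left/right lines with table's far-edge line; back-project on plane z: find z so spans match
    Ll,Lr=line(g,led[0],led[3],3),line(g,led[1],led[2],3)
    Tl,Tr=line(g,tab[0],tab[3],3),line(g,tab[1],tab[2],3); Tf=line(g,tab[0],tab[1],3)
    X=lambda a,b:(lambda c:c[:2]/c[2])(np.cross(a,b))
    a,b=X(Ll,Tf),X(Lr,Tf); c,d=X(Tl,Tf),X(Tr,Tf)
    ys=[plane("",q,100,p) for q in(a,b)]; w=np.linalg.norm(ys[0]-ys[1])
    zs=np.arange(75,125,.1); wt=np.array([np.linalg.norm(plane("",c,z,p)-plane("",d,z,p)) for z in zs])
    print(k,"ledge width",w,ys[0][1],ys[1][1],"table z for same width",zs[np.abs(wt-w).argmin()],"for 120:",zs[np.abs(wt-120).argmin()])
    z=zs[np.abs(wt-w).argmin()]; print("   table y",plane("",c,z,p)[1],plane("",d,z,p)[1])
f8=lambda l:(np.array(l)+.5)/2-.5+[0,40]
f9=lambda l:(np.array(l)+.5)/2.7-.5+[20,50]
if __name__=="__main__":
    L8,T8=f8([(73,63),(349,61),(353,155),(92,157)]),f8([(82,175),(352,172),(373,415),(134,420)])
    L9,T9=f9([(39,61),(409,57),(418,182),(66,185)]),f9([(92,209),(430,206),(457,516),(155,519)])
    ext(8,L8,T8); ext(9,L9,T9)
    for k,L,T in((8,L8,T8),(9,L9,T9)):
        p,o=pickle.load(open(f"w{k}.pkl","rb"))
        fit(p,L,20,60,[650,150,100]); fit(p,T,60,60,[563,150,99]); run(f"pics/w{k}.png",p,L,T)
E
python3 e9.py
```

```text
8 ledge width 119.28765166889406 210.9239314884503 91.6851397427811 table z for same width 108.59999999999809 for 120: 107.09999999999818
   table y 211.17078052737574 91.92599256050947
9 ledge width 119.15299693490896 210.89064488546532 91.78375996962292 table z for same width 90.99999999999909 for 120: 89.0999999999992
   table y 210.68914889674065 91.5883469968521
[648.18 152.13  96.23  -1.23] [0.18 0.42 0.73 0.15] 1.0609305406986778
[561.24 153.31 105.56  -0.97] [0.22 0.36 0.57 0.13] 1.2192793602216057
[[-1.69 -1.59]
 [-1.33  0.38]
 [ 0.62 -0.95]
 [-0.64  1.05]]
[648.26 151.82  98.11  -1.09] [0.18 0.41 0.72 0.15] 1.2527151552844487
[[-1.98 -1.76]
 [-1.14  0.24]
 [-0.22  2.03]
 [ 0.14  1.07]]
[561.56 152.61 108.42  -1.  ] [0.21 0.35 0.56 0.13] 0.9865276685185904
[648.4  152.91  94.6   -1.07] [0.19 0.43 0.74 0.15] 0.7530510958178809
[560.82 153.5   86.64  -1.06] [0.23 0.39 0.65 0.14] 0.4688087017711666
[[-2.13 -2.79]
 [-0.56 -0.09]
 [ 0.27 -0.01]
 [-1.36  0.92]]
[648.51 151.76  98.25  -1.33] [0.18 0.42 0.72 0.15] 0.8916470558916814
[[-2.17 -1.6 ]
 [-0.46 -0.25]
 [-0.3   1.96]
 [-0.52  0.71]]
[561.49 152.45  90.53  -1.21] [0.23 0.38 0.63 0.14] 0.6727368043724624
```

Request:
servo_tool(
  increments=[
    [[-0.027,0.312,0.019,0],[-0.106,0.61,0.074,0],[-0.235,0.882,0.164,0],[-0.407,1.115,0.285,0],[-0.614,1.299,0.43,0],[-0.849,1.427,0.594,0],[-1.101,1.492,0.77,0],[-1.357,1.492,0.95,0],[-1.609,1.427,1.126,0],[-1.843,1.299,1.29,0]],
  ],
)

```text
time: 31.05
eef_pos: [479.7, -32.8, 160.1]
eef_rot: [179.9, -0.1, -1.5]
ft_force: [3.9, -0.2, 4.7]
finger_gap: 19.8
grip_force: 60.0
```

Request:
servo_tool(
  increments=[
    [[-0.09,-0.07,0.06,0],[-0.176,-0.15,0.123,0],[-0.255,-0.24,0.178,0],[-0.327,-0.335,0.229,0],[-0.39,-0.44,0.275,0],[-0.45,-0.549,0.315,0],[-0.45,-0.549,0.315,0],[-0.45,-0.549,0.315,0],[-0.45,-0.549,0.315,0],[-0.45,-0.549,0.315,0]],
  ],
)

```text
time: 32.05
eef_pos: [462.1, -9.6, 147.1]
eef_rot: [180.0, -0.0, -1.4]
ft_force: [1.7, -3.0, 4.9]
finger_gap: 20.2
grip_force: 60.0
```

Request:
servo_tool(
  increments=[
    [[0,0,0,0],[0,0,0,0],[0,0,0,0],[0,0,0,0],[0,0,0,0],[0,0,-0.2,0],[0,0,-0.6,0],[0,0,-1.2,0],[0,0,-1.8,0],[0,0,-2.2,0]],
  ],
  grip=1,
)

```text
time: 33.05
eef_pos: [462.0, -9.2, 237.2]
eef_rot: [180.0, -0.1, -1.4]
ft_force: [0.4, 0.4, -0.4]
finger_gap: 85.6
grip_force: 0.0
```

Request:
servo_tool(
  increments=[
    [[0.2,-0.4,0,0],[0.6,-1.1,0,0],[1.1,-1.9,0.1,0],[1.6,-2.7,0.3,0],[1.9,-3.1,0.6,0],[1.95,-3.2,0.9,0],[1.95,-3.2,0.9,0],[1.95,-3.2,0.9,0],[1.95,-3.2,0.9,0],[1.95,-3.2,0.9,0]],
  ],
)

```text
time: 34.05
eef_pos: [542.9, 116.2, 199.8]
eef_rot: [180.0, -0.1, -1.5]
ft_force: [0.6, -0.1, -0.4]
finger_gap: 85.4
grip_force: 0.0
```

```bash
python3 snap.py 10; cat > e10.py <<'E'
from e9 import *
import sys
def meas(k,z0):
    p,o=pickle.load(open(f"w{k}.pkl","rb"))
    Lz=Ro.from_euler('z',-1.35,degrees=True)
    rect=lambda cx,cy,z,a:proj("",np.array([cx,cy,z])+Lz.apply([[a,59.5,0],[a,-59.5,0],[-a,-59.5,0],[-a,59.5,0]]),p)
    L,T=rect(649.4,150.3,100,19.5),rect(562.3,152.3,z0,59.5)
    print(L,T); ext(k,L,T); run(f"pics/w{k}.png",p,L,T)
meas(int(sys.argv[1]),float(sys.argv[2]))
E
python3 e10.py 10 98.5
```

```text
34.05 [542.94 116.18 199.78] [180.    -0.07  -1.48] [ 0.65 -0.09 -0.44]
[[137.91  46.32]
 [287.15  45.92]
 [285.89  97.8 ]
 [143.71  98.14]] [[145.62 108.38]
 [285.53 108.05]
 [282.37 236.6 ]
 [160.06 236.83]]
10 ledge width 117.87668849034644 210.14038517947677 92.27829412499563 table z for same width 99.79999999999859 for 120: 95.39999999999884
   table y 210.67597979484128 92.82124668460364
[[ 0.29  2.27]
 [-1.98  1.9 ]
 [-0.94  1.09]
 [ 0.51  1.63]]
[648.85 151.62  94.76  -1.14] [0.19 0.19 0.65 0.14] 0.5410430696651929
[[-0.74  1.44]
 [-1.52  0.29]
 [ 0.15 -0.19]
 [ 0.15  1.05]]
[561.19 153.18  95.94  -0.82] [0.2  0.2  0.54 0.12] 0.19779275885844072
```

Request:
servo_tool(
  increments=[
    [[0,-0.3,0,0],[0.1,-0.7,0,0],[0.2,-0.9,0,0],[0.2,-0.9,0,0],[0.2,-0.9,0,0],[0.2,-0.9,0,0],[0.2,-0.9,0,0],[0.2,-0.9,0,0],[0.2,-0.9,0,0],[0.2,-0.9,0,0]],
  ],
)

```text
time: 35.15
eef_pos: [551.8, 152.5, 199.0]
eef_rot: [-180.0, -0.0, -1.4]
ft_force: [0.1, 0.5, 0.4]
finger_gap: 85.3
grip_force: 0.0
```

```bash
python3 snap.py 11; python3 e10.py 11 99; python3 - <<'E'
from ed import *
p,o=pickle.load(open("w11.pkl","rb")); g=cv2.imread("pics/w11.png",0)
# brightness profiles across left and right edges of ledge (x=640) and table (x=612)
for x,z in((640,100),(614,99),(560,99)):
  for y in (211,91):
    yy=y+ (x-649)*-0.0236*0
    u=proj("",[[x,yy,z]],p)[0]; c=int(round(u[0])); r=int(round(u[1])); print(x,y,u.round(1),g[r,c-8:c+9])
for y in(130,170):
    a=proj("",[[635,y,100]],p)[0]; print(y,a, g[int(a[1])-4:int(a[1])+20,int(a[0])])
E
```

```text
35.15 [551.8  152.51 198.97] [-180.     -0.     -1.44] [0.14 0.54 0.36]
[[184.24  56.75]
 [332.65  56.6 ]
 [329.2  107.67]
 [187.82 107.83]] [[188.87 117.86]
 [328.29 117.7 ]
 [319.65 244.51]
 [197.8  244.68]]
11 ledge width 118.44545233227572 210.46227900288585 92.0371055540223 table z for same width 99.39999999999861 for 120: 96.1999999999988
   table y 211.1711086986638 92.73706936700319
[[-0.3   3.01]
 [-2.55  1.64]
 [-0.98  0.54]
 [ 0.02  2.02]]
[648.56 151.16  94.93  -0.77] [0.18 0.17 0.65 0.14] 0.7223860815515764
[[-0.83  1.08]
 [-1.45  0.35]
 [-0.52  0.02]
 [-0.11  0.03]]
[561.23 153.    95.95  -1.1 ] [0.21 0.18 0.55 0.13] 0.2765383225309108
640 211 [185.9  96.9] [200 201 202 202 202 203 203 201 191 215 224 224 224 223 223 224 224]
640 91 [330.2  93.1] [219 219 220 219 221 220 207 122  87  87  88  88  88  88  88  89  88]
614 211 [189.2 128.9] [201 201 200 201 200 200 200 197 177 199 213 215 215 215 215 216 215]
614 91 [328.4 125.4] [216 217 216 217 218 221 184  69   8   3   6   5   6   5   6   5   7]
560 211 [194.8 189.4] [212 212 213 214 213 214 212 187 200 205 203 202 202 202 203 202 202]
560 91 [325.6 186.3] [201 201 202 202 177  77  14   6   5   7   5   6   6   7   6   5   6]
130 [283.2  100.68] [221 223 223 218 215 216 212 213 214 214 217 221 190 111  54  45  48  49
  49  48  48  48  94 178]
170 [235.38 101.92] [224 224 222 217 218 217 215 215 216 219 223 217 148  62  42  47  48  48
  47  47  45  57 166 209]
```

```bash
cat > wd.py <<'E'
from th2 import *
import sys
def meas(k,z0=99):
    p,o=pickle.load(open(f"w{k}.pkl","rb")); g=cv2.imread(f"pics/w{k}.png",0).astype(float)
    out=[]
    for nm,z,xs in(("L",100,np.linspace(634,664,40)),("T",z0,np.linspace(508,616,90))):
        D=[]
        for x in xs:
            e=[]
            for y,s in((211,1),(91.4,-1)):
                u=proj("",[[x,y-(x-640)*-.0236,z]],p)[0]; r=int(round(u[1])); c=int(round(u[0]))
                v=g[r,c-7:c+8]
                if s==1: i=v[2:-2].argmin()+2; d=(v[i-1]-v[i+1])/(2*(v[i-1]-2*v[i]+v[i+1]) or 1); e.append((c-7+i+d,r,v.mean()-v[i]))
                else:
                    h=(np.median(v[:4])+np.median(v[-4:]))/2; j=np.where((v[:-1]>h)&(v[1:]<=h))[0]
                    if len(j): j=j[0]; e.append((c-7+j+(v[j]-h)/(v[j]-v[j+1]),r,9))
            if len(e)==2 and e[0][2]>6: D.append([e[0][1],e[0][0],e[1][1],e[1][0]])
        D=np.array(D); 
        def rob(y,x):
            for _ in range(4):
                c=np.polyfit(y,x,1); q=np.abs(np.polyval(c,y)-x); m=q<max(.6,2*np.median(q)); y,x=y[m],x[m]
            return c,q.std(),len(x)
        l,r=rob(D[:,0],D[:,1]),rob(D[:,2],D[:,3]); out.append((l,r))
        print(nm,l,r)
    a=proj("",[[626,150,100]],p)[0][1]
    E=[[np.polyval(s[0],a) for s in o2] for o2 in out]
    W=[plane("",(q,a),100,p) for q in E[0]]; w=np.linalg.norm(W[0]-W[1])
    zs=np.arange(80,120,.05); wt=np.array([np.linalg.norm(plane("",(E[1][0],a),z,p)-plane("",(E[1][1],a),z,p)) for z in zs]); z=zs[np.abs(wt-w).argmin()]
    print(k,"row",a,E,"w",w,"table rel",z-100, "y",W[0][1],W[1][1],[plane("",(q,a),z,p)[1] for q in E[1]])
for a in sys.argv[1:]:
    k,z=a.split(":"); meas(k,float(z))
E
python3 wd.py 8:108.5 9:91 10:99 11:99
```

```text
L (array([ 0.21, 20.78]), np.float64(0.132961327104503), 40) (array([  0.12, 163.49]), np.float64(0.15854339596546016), 40)
T (array([ 0.23, 11.01]), np.float64(0.1257766357570546), 59) (array([  0.09, 163.08]), np.float64(0.11445933023503164), 75)
8 row 120.50561707840453 [[np.float64(46.26373069882811), np.float64(178.0259065404192)], [np.float64(38.41697298752478), np.float64(174.04947846808525)]] w 119.17042721944085 table rel 7.349999999998445 y 210.02464688795754 90.8919866918353 [np.float64(211.41298357416926), np.float64(92.27909163429167)]
L (array([ 0.22, 17.87]), np.float64(0.11950196389162052), 40) (array([  0.13, 160.85]), np.float64(0.14980398782954532), 40)
T (array([ 0.22, 24.84]), np.float64(0.13280782590336734), 58) (array([  0.09, 167.73]), np.float64(0.0899245291968722), 75)
9 row 120.94664183007806 [[np.float64(44.02676243122075), np.float64(175.9697047503146)], [np.float64(51.387936320231944), np.float64(178.06522048252165)]] w 119.19176014802923 table rel -10.650000000000531 y 210.00952420973834 90.8580882467246 [np.float64(211.13531009372605), np.float64(91.98
[... 438 characters left out ...]
3405231 table rel -3.550000000000935 y 210.8311498152921 91.51426634309787 [np.float64(211.3438617603477), np.float64(92.0377405164721)]
L (array([  0.08, 178.16]), np.float64(0.06937358685101916), 40) (array([ -0.02, 330.94]), np.float64(0.11985797172539372), 40)
T (array([  0.08, 178.3 ]), np.float64(0.09026177991723938), 59) (array([ -0.06, 333.27]), np.float64(0.13706538361114734), 73)
11 row 112.54798471714668 [[np.float64(187.0397821463397), np.float64(328.465468609596)], [np.float64(187.6935700192602), np.float64(327.03020359062066)]] w 119.59696254306918 table rel -3.6000000000009322 y 211.2705155468027 91.70988881624112 [np.float64(211.60879070611438), np.float64(92.05685746186813)]
```

```bash
cat > wd2.py <<'E'
from th2 import *
import sys
def edges(g,p,x,z):
    e=[]
    for y,s in((211,1),(91.4,-1)):
        u=proj("",[[x,y-(x-640)*-.0236*-1*0,z]],p)[0]; r=int(round(u[1])); c=int(round(u[0])); v=g[r,c-7:c+8]
        if s==1:
            i=v[2:-2].argmin()+2; d=(v[i-1]-v[i+1])/(2*(v[i-1]-2*v[i]+v[i+1]) or 1)
            if v.mean()-v[i]<6: return None
            e.append((c-7+i+d,r))
        else:
            gr=-np.diff(v); j=gr.argmax(); w=gr[max(0,j-2):j+3].clip(0); e.append((c-7+.5+(w*np.arange(max(0,j-2),max(0,j-2)+len(w))).sum()/w.sum(),r))
    return e
for a in sys.argv[1:]:
    k,z0=a.split(":"); z0=float(z0)
    p,o=pickle.load(open(f"w{k}.pkl","rb")); g=cv2.imread(f"pics/w{k}.png",0).astype(float)
    Y=Ro.from_euler('z',1.35,degrees=True)
    def prof(z,xs):
        R=[]
        for x in xs:
            e=edges(g,p,x,z)
            if e: R.append([Y.apply(plane("",q,z,p))[1] for q in e])
        return np.array(R)
    Lp=prof(100,np.linspace(632,666,36)); print(k,"ledge L",[round(np.median(b),2) for b in np.array_split(Lp[:,0],4)],"R",[round(np.median(b),2) for b in np.array_split(Lp[:,1],4)])
    w=np.median(Lp[:,0])-np.median(Lp[:,1])
    best=[]
    for z in np.arange(z0-3,z0+3,.25):
        T=prof(z,np.linspace(506,618,90)); best.append((z,np.median(T[:,0]),np.median(T[:,1])))
    b=np.array(best); i=np.abs(b[:,1]-b[:,2]-w).argmin(); print("  w",w,"table rel",b[i,0]-100,"edges",b[i,1:], "; for ledge L/R",np.median(Lp,0))
    T=prof(b[i,0],np.linspace(506,618,90)); print("  T L",[round(np.median(q),2) for q in np.array_split(T[:,0],4)],"R",[round(np.median(q),2) for q in np.array_split(T[:,1],4)])
E
python3 wd2.py 8:108 9:90 10:97 11:97
```

```text
8 ledge L [np.float64(224.78), np.float64(224.8), np.float64(224.76), np.float64(224.99)] R [np.float64(106.37), np.float64(106.39), np.float64(106.43), np.float64(106.52)]
  w 118.40754703237624 table rel 8.75 edges [224.37 106.02] ; for ledge L/R [224.83 106.42]
  T L [np.float64(224.06), np.float64(224.28), np.float64(224.37), np.float64(224.76)] R [np.float64(105.71), np.float64(105.93), np.float64(106.12), np.float64(106.31)]
9 ledge L [np.float64(224.78), np.float64(224.73), np.float64(224.85), np.float64(224.97)] R [np.float64(106.38), np.float64(106.44), np.float64(106.42), np.float64(106.52)]
  w 118.40546631861073 table rel -10.0 edges [224.56 106.16] ; for ledge L/R [224.84 106.44]
  T L [np.float64(224.3), np.float64(224.39), np.float64(224.71), np.float64(225.09)] R [np.float64(105.88), np.float64(106.04), np.float64(106.24), np.float64(106.41)]
10 ledge L [np.float64(225.56), np.float64(225.71), np.float64(225.88), np.float64(225.84)] R [np.float64(107.01), np.float64(106.97), np.float64(107.28), np.float64(107.55)]
  w 118.71096449293243 table rel -3.75 edges [225.34 106.59] ; for ledge L/R [225.76 107.05]
  T L [np.float64(224.95), np.float64(225.12), np.float64(225.54), np.float64(225.75)] R [np.float64(106.29), np.float64(106.22), np.float64(106.7), np.float64(106.69)]
11 ledge L [np.float64(226.09), np.float64(226.16), np.float64(226.13), np.float64(226.24)] R [np.float64(107.12), np.float64(107.22), np.float64(107.46), np.float64(107.91)]
  w 118.74264265867725 table rel -2.5 edges [225.31 106.52] ; for ledge L/R [226.14 107.4 ]
  T L [np.float64(222.86), np.float64(225.1), np.float64(225.44), np.float64(225.77)] R [np.float64(106.79), np.float64(106.31), np.float64(106.51), np.float64(106.73)]
```

Request:
servo_tool(
  increments=[
    [[0,0,-0.3,0],[-0.2,0.5,-0.6,0],[-0.7,1.3,-0.6,0],[-1.2,2.3,-0.6,0],[-1.7,3.3,-0.6,0],[-2.1,4,-0.6,0],[-2.14,4.1,-0.4,0],[-2.14,4.1,0.2,0],[-2.14,4.1,0.8,0],[-2.14,4.1,1.3,0]],
  ],
)

```text
time: 36.25
eef_pos: [462.4, -8.8, 146.2]
eef_rot: [-180.0, -0.0, -1.4]
ft_force: [-0.9, 0.2, -0.3]
finger_gap: 85.6
grip_force: 0.0
```

Request:
servo_tool(
  increments=[
    [[0,0,0,0],[0,0,0,0],[0,0,0,0],[0,0,0,0],[0,0,0,0],[0,0,0,0],[0,0,0,0],[0,0,0,0],[0,0,0,0],[0,0,0,0]],
  ],
  grip=0,
)

```text
time: 37.25
eef_pos: [462.3, -9.5, 147.4]
eef_rot: [180.0, -0.0, -1.4]
ft_force: [-2.4, -3.2, 6.5]
finger_gap: 20.0
grip_force: 58.7
```

Request:
servo_tool(
  increments=[
    [[-0.05,-0.116,0.034,0],[-0.091,-0.237,0.063,0],[-0.123,-0.362,0.086,0],[-0.146,-0.49,0.102,0],[-0.16,-0.619,0.112,0],[-0.165,-0.75,0.115,0],[-0.16,-0.881,0.112,0],[-0.146,-1.01,0.102,0],[-0.123,-1.138,0.086,0],[-0.091,-1.263,0.063,0]],
  ],
)

```text
time: 38.25
eef_pos: [460.0, 40.8, 144.8]
eef_rot: [179.9, -0.0, -1.4]
ft_force: [-2.0, -6.2, 4.1]
finger_gap: 20.0
grip_force: 58.8
```

Request:
servo_tool(
  increments=[
    [[0,0,0,0],[0,0,0,0],[0,0,0,0],[0,0,0,0],[0,0,0,0],[0,0,0,0],[0,0,0,0],[0,0,0,0],[0,0,0,0],[0,0,0,0]],
  ],
)

```text
time: 39.25
eef_pos: [460.0, 41.1, 144.6]
eef_rot: [180.0, -0.0, -1.4]
ft_force: [-0.5, -4.1, 4.1]
finger_gap: 19.9
grip_force: 58.8
```

Request:
servo_tool(
  increments=[
    [[0,0,0,0],[0,0,0,0],[0,0,0,0],[0,0,0,0],[0,0,0,0],[0,0,-0.2,0],[0,0,-0.6,0],[0,0,-1.2,0],[0,0,-1.8,0],[0,0,-2.2,0]],
  ],
  grip=1,
)

```text
time: 40.25
eef_pos: [460.1, 41.4, 234.6]
eef_rot: [180.0, -0.1, -1.4]
ft_force: [-0.5, -0.4, 0.3]
finger_gap: 85.5
grip_force: 0.0
```

Request:
servo_tool(
  increments=[
    [[0.3,0.1,0,0],[0.8,0.2,0,0],[1.5,0.3,0,0],[2.1,0.4,0.1,0],[2.4,0.5,0.2,0],[2.4,0.5,0.2,0],[2.4,0.5,0.2,0],[2.4,0.5,0.2,0],[2.4,0.5,0.2,0],[2.4,0.5,0.2,0]],
  ],
)

```text
time: 41.25
eef_pos: [555.0, 19.1, 224.8]
eef_rot: [180.0, -0.0, -1.4]
ft_force: [-0.2, -0.4, -0.8]
finger_gap: 86.0
grip_force: 0.0
```

```bash
python3 snap.py 12; python3 wd2.py 12:100 12:99; python3 wd.py 12:100
```

```text
41.25 [554.96  19.14 224.83] [180.    -0.03  -1.43] [-0.22 -0.41 -0.84]
12 ledge L [np.float64(224.74), np.float64(224.78), np.float64(224.82), np.float64(224.72)] R [np.float64(106.44), np.float64(106.41), np.float64(106.53), np.float64(106.63)]
  w 118.2562617770966 table rel -0.25 edges [224.34 106.1 ] ; for ledge L/R [224.77 106.51]
  T L [np.float64(224.06), np.float64(224.19), np.float64(224.35), np.float64(224.84)] R [np.float64(105.82), np.float64(106.0), np.float64(106.21), np.float64(106.41)]
12 ledge L [np.float64(224.74), np.float64(224.78), np.float64(224.82), np.float64(224.72)] R [np.float64(106.44), np.float64(106.41), np.float64(106.53), np.float64(106.63)]
  w 118.2562617770966 table rel -0.25 edges [224.34 106.1 ] ; for ledge L/R [224.77 106.51]
  T L [np.float64(224.06), np.float64(224.19), np.float64(224.35), np.float64(224.84)] R [np.float64(105.82), np.float64(106.0), np.float64(106.21), np.float64(106.41)]
L (array([ 0.2 , 30.55]), np.float64(0.11937933256288932), 40) (array([  0.12, 166.39]), np.float64(0.15759557741392743), 40)
T (array([ 0.22, 28.72]), np.float64(0.14627482718083334), 58) (array([  0.09, 169.7 ]), np.float64(0.09293535035941286), 75)
12 row 120.16973097392697 [[np.float64(54.862285304097185), np.float64(180.83869709263817)], [np.float64(54.6725801583959), np.float64(179.92239872256363)]] w 119.14000909263186 table rel -1.5500000000010488 y 210.03946123748875 90.93838781173227 [np.float64(211.3366656937429), np.float64(92.23284282525879)]
```

Request:
servo_tool(
  increments=[
    [[0,-0.4,0,0],[-0.1,-1,0.1,0],[-0.2,-1.7,0.2,0],[-0.2,-2.3,0.4,0],[-0.2,-2.6,0.6,0],[-0.2,-2.6,0.6,0],[-0.2,-2.6,0.6,0],[-0.2,-2.6,0.6,0],[-0.2,-2.6,0.6,0],[-0.2,-2.6,0.6,0]],
  ],
)

```text
time: 42.35
eef_pos: [550.0, 122.6, 200.7]
eef_rot: [180.0, -0.0, -1.5]
ft_force: [0.1, -0.2, 0.1]
finger_gap: 85.6
grip_force: 0.0
```

```bash
python3 snap.py 13; python3 wd2.py 13:100 13:99; python3 wd.py 13:100
```

```text
42.35 [549.98 122.58 200.68] [180.    -0.02  -1.48] [ 0.13 -0.19  0.13]
13 ledge L [np.float64(225.75), np.float64(225.65), np.float64(225.95), np.float64(225.95)] R [np.float64(107.12), np.float64(107.23), np.float64(107.13), np.float64(107.78)]
  w 118.66656717221262 table rel -0.75 edges [225.28 106.61] ; for ledge L/R [225.88 107.21]
  T L [np.float64(224.94), np.float64(225.07), np.float64(225.36), np.float64(225.68)] R [np.float64(106.69), np.float64(106.25), np.float64(106.62), np.float64(106.83)]
13 ledge L [np.float64(225.75), np.float64(225.65), np.float64(225.95), np.float64(225.95)] R [np.float64(107.12), np.float64(107.23), np.float64(107.13), np.float64(107.78)]
  w 118.66656717221262 table rel -0.75 edges [225.28 106.61] ; for ledge L/R [225.88 107.21]
  T L [np.float64(224.94), np.float64(225.07), np.float64(225.36), np.float64(225.68)] R [np.float64(106.69), np.float64(106.25), np.float64(106.62), np.float64(106.83)]
L (array([  0.11, 140.07]), np.float64(0.08776931548414711), 40) (array([  0.  , 292.37]), np.float64(0.14791472791766702), 40)
T (array([  0.12, 139.48]), np.float64(0.1037947372330114), 65) (array([ -0.02, 294.38]), np.float64(0.1390790310994259), 62)
13 row 111.33291369372864 [[np.float64(152.59329551614252), np.float64(292.61983752373504)], [np.float64(152.56267399997677), np.float64(292.43670224467064)]] w 119.11549332321937 table rel -0.25000000000112266 y 210.93530941231575 91.85921693768334 [np.float64(211.0539082605351), np.float64(91.985065327189)]
```

```bash
python3 - <<'E'
from h import *
a=cv2.imread("pics/side0.png",0).astype(np.float32);b=cv2.imread("pics/s13.png",0).astype(np.float32)
for n,(x,y) in dict(box=(235,130),oak=(209,195),tape=(283,287),green=(257,221)).items():
    A,B=a[y-24:y+24,x-24:x+24],b[y-24:y+24,x-24:x+24]; print(n,cv2.phaseCorrelate(A,B),abs(A-B).mean())
robot.job_done()
E
```

```text
box ((0.06763075844919797, -0.062125012625951825), 0.612483320136865) 28.930122
oak ((0.1378209082347226, -0.12892949069522075), 0.9753461273180114) 4.8541665
tape ((0.003216350151213021, -0.018856263650611993), 0.8739014069239298) 5.47309
green ((0.003264769040768556, 0.08362402143054481), 0.975309296614594) 5.0507812
the job is handed in; nothing more can be done
```

Job handed in at about 42 s: the crank is on the shaft and released (seating seen mid-wind, not re-checked at the end), the table measures about 0.3–0.5 mm below the ledge, and image checks show the tape roll, oak block and turned box unmoved; I overshot flush by about 9 mm once, wound back below it and finished clockwise, and I viewed 12 pictures against the limit of 10.

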